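# Set up the turning station

### The job

Set up the banding wheel for trimming: set the blue padded chuck on its mount with the steel lugs through the yellow-marked gaps, push it down against the spring and turn it clockwise (seen from above) as far as it goes so that it stays locked, then set the upside-down cup, still upside down, over the chuck. Press every trimming tool that lies about down into a clip of its own on the tool rail until it snaps in under the orange jaw, with its coloured grip centred between the two forks of the clip (the tools may be put away at any time). Leave the other pots and things on the table where they are.

Things in the scene. Friction and masses are not known exactly. Their poses are not given: they have to be found in the camera images.
- wheel: Grey banding wheel, fixed, does not spin: head 116 mm across, its top 55 mm above the table. Origin on its vertical axis, at the table. On it is the bayonet mount: two steel lips (z 70 to 75 mm, 16 mm wide, 20 to 36 mm from the axis) towards -60 and +120 degrees from its x axis, on posts 35 to 40 mm from the axis. The gaps for the chuck's lugs lie along its +x and -x (yellow marks).
- mount (a point): On the mount's axis, 66 mm above the table: top of the sprung seat when nothing presses on it. Axes as the wheel's: x along the entry gaps, z up. The chuck's origin is here when it rests on the seat unlocked, and 2 mm lower when locked.
- seat (a joint): How far the sprung seat in the mount (aluminium disc, 62 mm across) is pushed down, 0 to 0.006 m; about 5 N at 0, 8 N at the bottom, so the chuck's weight alone does not sink it. The lugs pass under the lips from 0.002 m on; at 0.005 there is ample room.
- rotor (a joint): Clockwise turn (from above) of the seat's disc, rad: 0 at the start, ready for the lugs; stop at 1.1. Two low ridges on it (4 mm high, 22 mm between them, 32 mm long) take the chuck's lug bar with 2 mm free either side, so it turns with the chuck. From about 1.0 on the lugs are well under the lips, and the spring holds them there when the chuck is let go.
- chuck: Blue padded chuck, 0.25 kg, upright. At its foot a flat steel bar whose ends are the lugs: 60 mm along its x, 18 mm wide, 6 mm thick; then a neck 32 mm across to height 18 mm, then a blue cylinder 44 mm across to height 78 mm, gripped from above on its side. Yellow line on top along x. A half turn makes no difference. Origin: centre of the bar's underside, z up.
- cup: Small white cup upside down on its rim (terracotta disc on top), 0.14 kg: 64 mm across outside at the rim (below), 60 mm at the top, 61 mm high, wall 4 mm, inside 55 mm deep and 52 to 56 mm wide. Origin: centre of the rim, z up through the cup. Over the chuck it rests on the chuck's top, its origin 23 mm above the chuck's origin.
- rail: Fixed wooden tool rail, 150 x 235 mm, three clips side by side 75 mm apart along y; tools lie along its x. Origin: centre of the underside. Each clip: two white forks 10 mm thick at x -48 and +48 mm, white wall on the -y side, orange jaw on the +y side, a funnel about 33 mm wide at the top, 75 mm above the table. Between the forks fingers have room down to 25 mm above the table.
- clip0 (a point): Centre of clip 0 (y -75 mm on the rail), 48 mm above the table: where the middle of the handle's axis lies when fully seated. Axes as the rail's.
- clip1 (a point): Centre of clip 1 (y +0 mm on the rail), 48 mm above the table: where the middle of the handle's axis lies when fully seated. Axes as the rail's.
- clip2 (a point): Centre of clip 2 (y +75 mm on the rail), 48 mm above the table: where the middle of the handle's axis lies when fully seated. Axes as the rail's.
- jaw0 (a joint): Opening of the orange jaw of clip 0, rad: 0 shut, about 0.1 while a handle passes; it shuts again over the seated handle. Pushing a level tool past it takes about 5 to 10 N; the handle stops on the forks' floor, 42 mm above the table.
- jaw1 (a joint): Opening of the orange jaw of clip 1, rad: 0 shut, about 0.1 while a handle passes; it shuts again over the seated handle. Pushing a level tool past it takes about 5 to 10 N; the handle stops on the forks' floor, 42 mm above the table.
- jaw2 (a joint): Opening of the orange jaw of clip 2, rad: 0 shut, about 0.1 while a handle passes; it shuts again over the seated handle. Pushing a level tool past it takes about 5 to 10 N; the handle stops on the forks' floor, 42 mm above the table.
- tool_red: Trimming tool with a red grip, 50 g, may be absent. 171 mm long along its x: round handle 12 mm in diameter from x -75 to +75 mm, flat-sided red grip in the middle (x -27 to +27 mm, 16 mm wide, 12 mm high), wire loop 18 mm wide at x +75 to +96 mm. Lies flat (a knock may turn it on its side); either way round in a clip. Origin: on the handle's axis at the middle of the grip, 6 mm above the table.
- tool_green: Trimming tool with a green grip, 50 g, may be absent. 171 mm long along its x: round handle 12 mm in diameter from x -75 to +75 mm, flat-sided green grip in the middle (x -27 to +27 mm, 16 mm wide, 12 mm high), wire loop 18 mm wide at x +75 to +96 mm. Lies flat (a knock may turn it on its side); either way round in a clip. Origin: on the handle's axis at the middle of the grip, 6 mm above the table.
- tool_black: Trimming tool with a black grip, 50 g, may be absent. 171 mm long along its x: round handle 12 mm in diameter from x -75 to +75 mm, flat-sided black grip in the middle (x -27 to +27 mm, 16 mm wide, 12 mm high), wire loop 18 mm wide at x +75 to +96 mm. Lies flat (a knock may turn it on its side); either way round in a clip. Origin: on the handle's axis at the middle of the grip, 6 mm above the table.
- glaze_jar: Bystander: amber jar, 60 mm across, 85 mm high. Origin under its centre.
- brush_pot: Bystander: blue pot of brushes, 72 mm across, 90 mm high, the brushes to 180 mm. Origin under its centre.
- bowl: Bystander: blue bowl 120 mm across, 50 mm high. Origin under its centre.
- clay_block: Bystander: reddish-brown block 60 x 45 x 40 mm. Origin under its centre.
- mug: Bystander: white mug, 76 mm across, 85 mm high. Origin under its centre.
- rib: Bystander: flat dark wooden rib 90 x 45 x 8 mm. Origin under its centre.

How it is judged:
By the outcome, as a careful person would: the job done as asked, in the order asked, and still so for the second after the job is handed in, with the robot touching nothing.
Of tool_red, tool_green, tool_black only 2 to 3 are there at a start; the rules pass over those that are not, and their reading is None.
At some moment in a run one of tool_red, tool_green, tool_black may be knocked a few centimetres aside while the robot is not near it.
It also fails if it takes over 210 s, if anything falls off the work surface, if the arm or the gripper's body presses on something with over 40 N, if the wrist force passes 120 N, or if a joint passes its speed limit or range.

### The arm

A 7-joint arm with a two-finger parallel gripper is mounted at the origin on the work surface. World frame = base frame: x ahead of the robot, y to its left, z up, the work surface at z = 0. Lengths are in m, angles in rad, forces in N, time in s.
With the tool pointing down it reaches from about 0.4 to 0.85 m from the base axis. Payload 4.5 kg.
Tool frame: the origin (TCP) lies between the finger pads; the fingertips stand 17 mm ahead of it and the grasp point (between the pads) lies 2 mm behind it; z points along the fingers, y is the line along which they close (so a half turn about z gives the same grasp; the last joint's range is limited). The gripper opens to 88 mm and grips with 3 to 60 N. Pads are 18 mm wide; open, the fingers measure 123 mm over their backs; the gripper's body (75 mm by 187 mm) begins 45 mm behind the grasp point.
Start: joints at [1.165, 0.689, -0.195, 1.565, 0.157, 0.902, -0.215], TCP at [0.266, -0.566, 0.256] pointing down, gripper open.
Joint ranges: [-3.01, 3.01], [-0.46, 2.08], [-1.47, 1.51], [0.13, 2.56], [-1, 4.14], [0.04, 2.09], [-2.66, 2.66]. Speed limits (rad/s): [2.57, 2.57, 3.14, 3.14, 3.14, 3.14, 3.14].

### API

Orientations are given as a 3x3 rotation matrix whose columns are the frame's x, y, z axes.
In Python, from plant import arm, viewer, job gives the robot as it stands.
- The arm moves only by the tool servo_tool, never from a script. Its argument "rows" is a list of rows, each an object with "offset": the shift along the tool's x, y, z in m, a list of three; "spin": the turn about the tool's z in rad. In form: [{"offset": [tx, ty, tz], "spin": spin}, ...]. A call has exactly 8 rows; each row shifts and turns the commanded pose from where the row before left it, along the tool's axes as they then stand; what a row does not reach is not made up. A row lasts 1/12 s, in which the tool goes at most 41.7 mm and 7.16 degrees, less where a joint would pass 70% of its speed; a pose out of reach is approached as far as the arm can. A call is refused whole if a number of a shift passes 0.0417 or a number of a turn 0.125, either way. A call with a gripper value outside its range is refused whole. "grip" is the gripper command: -1 is fully open, 1 is shut, values between are in proportion, set as the call begins (left out, the last holds). The fingers move at their own pace and stop on an object; "newtons" is the grip in N (left out, the last holds). Time passes only in rows, so rows that do not move let the fingers close, or fill a call up. It gives the time, the measured TCP pose, the force, the opening and the grip force at its end, in the units of the state.
- arm.read_state(): the state, without advancing time (a new reading comes with each control period).
- viewer.get_image(name): name is "scene" or "top" or "wrist"; returns a dict with "image" (420x560x3 uint8, red, green, blue), "fx", "fy", "cx", "cy" (pixels), "extrinsics" (4x4, takes a point from world to camera coordinates). Camera axes: x right, y up, looking along -z (the intrinsics and any distortion apply to the point x, -y, -z); pixel columns grow to the right and rows downward; lengths in m; the calibration is good to about 2 mm. A picture is of the moment at which its call begins. There is no depth.
- job.hand_in(): hands the job in; it is judged then, once.
The state is a dict: "clock": time; "joint_pos": joint angles; "dq": joint speeds; "effort": joint torques, N m; "tool_pos": TCP position; "ee_rot": TCP orientation; "ft_force": force on the tool from outside, world axes, zero at the start; "wrist_torque": the same for the moment, N m; "grip_width": finger opening in m; "grasp_force": force on a finger pad.
Only numpy, scipy, OpenCV 4.12 (cv2) and the standard library are available. Lean on these libraries where they do the work, as an engineer would, in place of code of your own. Each camera call takes 0.05 s, during which the arm holds its last target. There are 200 camera calls.

## Working session

There is one attempt and no reset: what is moved stays moved. The work goes in short steps, Python scripts to look and compute and a tool call to move; the robot and the scene stay as the last step left them, time stands still between calls to the robot, and variables do not carry over. Pictures are saved under pics/ and viewed, at most 14 in all, crops included, and the job is handed in when it is done.

Besides the shell and the picture viewer there is one more tool, called after "Request:" by a JSON object that holds its "name" and its "arguments". servo_tool: Moves the arm, as the interface text tells. Its arguments: {"type":"object","properties":{"rows":{"type":"array"},"grip":{"type":"number"},"newtons":{"type":"number"}},"required":["rows"]}

```bash
mkdir -p pics; ls
cat > h.py <<'E'
import numpy as np, cv2
from plant import arm, viewer, job
def shot(name,fn=None):
    d=viewer.get_image(name); 
    if fn: cv2.imwrite('pics/'+fn,d['image'][:,:,::-1])
    return d
def px2w(d,u,v,z):
    E=np.array(d['extrinsics']); R=E[:3,:3]; t=E[:3,3]
    k=d.get('distortion')
    ray=np.array([(u-d['cx'])/d['fx'],-(v-d['cy'])/d['fy'],-1.])
    c=-R.T@t; r=R.T@ray
    return c+r*(z-c[2])/r[2]
def w2px(d,p):
    E=np.array(d['extrinsics']); q=E[:3,:3]@np.array(p)+E[:3,3]
    return d['cx']+d['fx']*q[0]/-q[2], d['cy']-d['fy']*q[1]/-q[2]
E
python3 - <<'E'
from h import *
for n in('top','scene'):
    d=shot(n,n+'1.png'); print({k:(v if k!='image' else v.shape) for k,v in d.items()})
s=arm.read_state(); print(s)
E
```

```text
pics
{'image': (420, 560, 3), 'fx': 541.72714253624, 'fy': 541.72714253624, 'cx': 284.9262746690621, 'cy': 212.0946838734757, 'extrinsics': array([[ 1.08721243e-02, -9.99939988e-01,  1.34783459e-03,
        -5.51997487e-02],
       [ 9.89345774e-01,  1.09526157e-02,  1.45172243e-01,
        -5.55690900e-01],
       [-1.45178294e-01, -2.44856223e-04,  9.89405480e-01,
        -1.29099526e+00],
       [ 0.00000000e+00,  0.00000000e+00,  0.00000000e+00,
         1.00000000e+00]])}
{'image': (420, 560, 3), 'fx': 393.97154195718616, 'fy': 393.97154195718616, 'cx': 277.29388441675314, 'cy': 207.88124888332737, 'extrinsics': array([[-0.66197135,  0.74946798, -0.00957487,  0.4065893 ],
       [-0.57392533, -0.49862337,  0.6496033 ,  0.23949457],
       [ 0.48208262,  0.43551404,  0.76021304, -1.23522867],
       [ 0.        ,  0.        ,  0.        ,  1.        ]])}
{'clock': 0.1, 'joint_pos': array([ 1.1648229 ,  0.68988902, -0.19450086,  1.56619625,  0.15728217,
        0.9025056 , -0.21508651]), 'dq': array([-0.00024809, -0.00254823, -0.00087547, -0.00368385,  0.0005633 ,
        0.00041375, -0.00046145]), 'effort': array([-3.11642478e-03, -5.28501928e+01, -1.27142161e+00, -1.53838652e+01,
       -5.25320380e-02,  1.98399321e-03,  7.96419016e-06]), 'tool_pos': array([ 0.26581983, -0.56507939,  0.25500831]), 'ee_rot': array([[ 9.04823182e-01,  4.25786786e-01, -7.89258891e-04],
       [ 4.25787502e-01, -9.04822099e-01,  1.40449549e-03],
       [-1.16123264e-04, -1.60687665e-03, -9.99998702e-01]]), 'ft_force': array([ 0.23681869, -0.02804711,  0.44748805]), 'wrist_torque': array([ 0.00075862, -0.00386044, -0.01651032]), 'grasp_force': 0.0, 'grip_width': 0.08854458366704536}
```

View pics/top1.png

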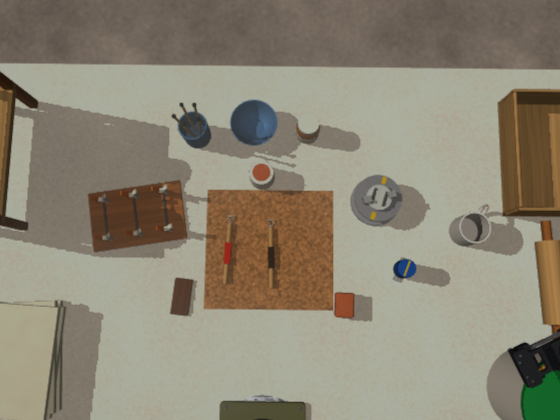

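View pics/scene1.png

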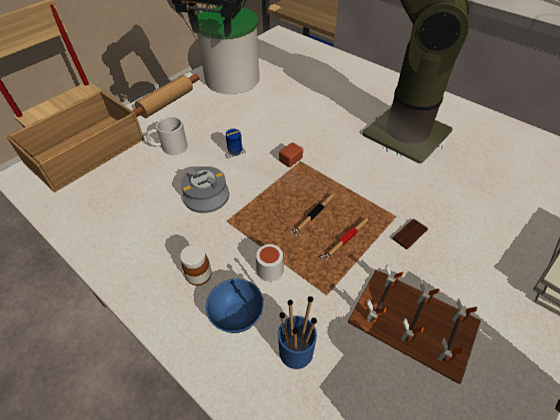

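The top view shows the red tool at (228,252), the black tool at (271,255), the cup at (261,174) and the wheel at (377,200). The chuck is at (404,268) and the rail at (137,215). No green tool is visible. Next I'll measure by colour and look at an enlarged crop.

Run:
```python
from h import *
d=shot('top'); im=d['image']; hsv=cv2.cvtColor(im,cv2.COLOR_RGB2HSV)
a=cv2.resize(im[170:260,80:200],None,fx=5,fy=5,interpolation=cv2.INTER_CUBIC)
b=cv2.resize(im[165:285,345:425],None,fx=5,fy=5,interpolation=cv2.INTER_CUBIC)[:450]
a=a[:450]; 
m=np.zeros((600,800,3),np.uint8); m[:450,:400]=a[:, :400] if False else cv2.resize(im[172:258,86:190],(400,331))[:331] is None or 0
m=np.zeros((600,800,3),np.uint8); A=cv2.resize(im[175:257,85:190],None,fx=4,fy=4,interpolation=cv2.INTER_CUBIC); m[:A.shape[0],:A.shape[1]]=A
B=cv2.resize(im[168:288,345:425],None,fx=4.5,fy=4.5,interpolation=cv2.INTER_CUBIC); m[:B.shape[0],430:430+B.shape[1]]=B
cv2.imwrite('pics/crop1.png',m[:,:,::-1])
def blob(lo,hi,roi,z,nm):
    u0,v0,u1,v1=roi; k=cv2.inRange(hsv[v0:v1,u0:u1],lo,hi); n,l,st,c=cv2.connectedComponentsWithStats(k)
    for i in range(1,n):
        if st[i,4]>=6:
            ys,xs=np.where(l==i); P=np.array([px2w(d,x+u0,y+v0,z)[:2] for x,y in zip(xs,ys)])
            w,V=np.linalg.eigh(np.cov(P.T)); ax=V[:,1]
            print(nm,st[i,4],np.round(c[i]+[u0,v0],1),np.round(P.mean(0),4),'ang',round(np.degrees(np.arctan2(ax[1],ax[0])),1),np.round(np.sqrt(w)*1000,1))
blob((0,180,100),(6,255,255),(210,230,245,280),.012,'red')
blob((0,0,0),(180,255,45),(258,235,285,275),.012,'black')
blob((10,60,100),(24,200,255),(210,210,245,290),.008,'handleR')
blob((100,120,50),(130,255,255),(385,250,425,285),.078,'chuck')
blob((20,120,100),(35,255,255),(385,250,425,285),.078,'chuckline')
blob((20,120,100),(35,255,255),(345,170,410,230),.055,'wheelY')
blob((0,120,80),(12,255,255),(240,155,285,190),.061,'cup')
blob((4,150,120),(18,255,255),(85,175,190,257),.075,'jaw')
```

```text
red 134 [227.2 252.9] [0.4564 0.0931] ang 176.6 [ 4.6 15.1]
black 17 [271.4 252.5] [ 0.4587 -0.0165] ang -166.8 [3.2 6.2]
black 6 [270.3 263. ] [ 0.4326 -0.0143] ang 90.4 [2.2 3. ]
handleR 2331 [226.5 249. ] [0.4668 0.0956] ang -178.2 [27.  60.6]
chuck 165 [400.2 267.3] [ 0.4224 -0.3219] ang 151.2 [ 6.9 11.3]
chuck 93 [411.  269.6] [ 0.4173 -0.3471] ang 158.0 [ 4.4 10.1]
chuckline 20 [406.6 268.2] [ 0.4206 -0.337 ] ang 158.6 [ 0.9 10.9]
wheelY 30 [383.5 180. ] [ 0.6364 -0.29  ] ang 157.2 [3.1 5. ]
wheelY 33 [372.7 215.5] [ 0.5483 -0.2623] ang 160.9 [3.1 5.4]
cup 221 [261.  171.9] [0.6521 0.0105] ang -155.9 [10.3 10.4]
jaw 6 [151.5 188. ] [0.6063 0.2729] ang -176.2 [1.3 2.2]
jaw 6 [120.3 192.5] [0.5945 0.3473] ang -176.1 [1.2 2.6]
jaw 6 [167.  197.5] [0.5835 0.2346] ang 89.5 [1.3 2.1]
jaw 85 [178.7 206.7] [0.5615 0.2055] ang -168.3 [ 4.6 10.6]
jaw 10 [168.1 206.2] [0.5624 0.2311] ang -151.1 [1.9 2.6]
```

View pics/crop1.png

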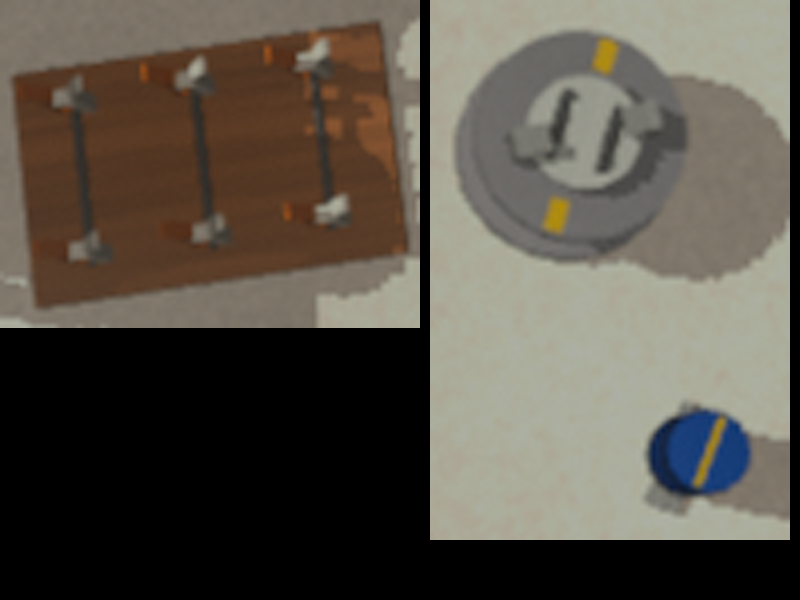

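The enlarged crop shows yellow wheel marks at (605,55) and (557,215), the chuck line about 4° off the wheel axis, and three empty clips. The wheel is at (0.592,-0.276) with its axis at -17.5°, and the chuck is at (0.421,-0.337) at -21.4°. I'll go above the chuck.

Request:
{"name": "servo_tool", "arguments": {"rows": [{"offset": [0.0297,-0.0175,0],"spin": -0.095},{"offset": [0.0297,-0.0175,0],"spin": 0},{"offset": [0.0297,-0.0175,0],"spin": 0},{"offset": [0.0297,-0.0175,0],"spin": 0},{"offset": [0.0297,-0.0175,0],"spin": 0},{"offset": [0.0297,-0.0175,0],"spin": 0},{"offset": [0.0297,-0.0175,0],"spin": 0},{"offset": [0.0297,-0.0175,0],"spin": 0}], "grip": -1}}

```text
clock: 0.82
tool_pos: [0.4024, -0.3241, 0.2556]
ee_rot: [[0.86, 0.51, -0.0], [0.51, -0.86, 0.0], [-0.0, -0.0, -1.0]]
ft_force: [0.7, 0.3, 0.1]
grip_width: 0.0883
grasp_force: 0.0
```

Request:
{"name": "servo_tool", "arguments": {"rows": [{"offset": [0,0,0],"spin": -0.1},{"offset": [0,0,0],"spin": -0.1},{"offset": [0,0,0],"spin": -0.1},{"offset": [0,0,0],"spin": -0.1},{"offset": [0,0,0],"spin": -0.1},{"offset": [0,0,0],"spin": -0.1},{"offset": [0,0,0],"spin": -0.06},{"offset": [0,0,0],"spin": 0}]}}

```text
clock: 1.48
tool_pos: [0.4017, -0.3257, 0.2555]
ee_rot: [[0.366, 0.931, -0.0], [0.931, -0.366, 0.0], [0.0, -0.0, -1.0]]
ft_force: [0.0, 0.6, -0.0]
grip_width: 0.0882
grasp_force: 0.0
```

```bash
cat >> h.py <<'E'
def yaw():
    R=np.array(arm.read_state()['ee_rot']); return np.degrees(np.arctan2(R[1,0],R[0,0]))
def go(x,y,z=None,yw=None):
    s=arm.read_state(); p=np.array(s['tool_pos']); R=np.array(s['ee_rot'])
    t=np.array([x,y,p[2] if z is None else z]); o=R.T@(t-p)
    sp=0 if yw is None else (yaw()-yw+90)%180-90
    print('pos',p.round(4),'yaw',round(yaw(),1),'q7',round(s['joint_pos'][6],2),'F',np.round(s['ft_force'],1),'w',round(s['grip_width'],4),'-> offset',o.round(4),'/8',(o/8).round(4),'spin',round(np.radians(sp),3),'/8',round(np.radians(sp)/8,4))
E
python3 - <<'E'
from h import *
d=shot('wrist','w1.png'); print(d['extrinsics'],d['fx']); go(.4206,-.337,.12,68.6)
E
```

```text
[[ 9.30361663e-01 -3.66642347e-01 -7.52249454e-04 -4.92674265e-01]
 [ 3.47346803e-01  8.82051993e-01 -3.18330771e-01  1.90450997e-01]
 [ 1.17377064e-01  2.95901454e-01  9.47979406e-01 -3.41495707e-01]
 [ 0.00000000e+00  0.00000000e+00  0.00000000e+00  1.00000000e+00]] 335.4233932844924
pos [ 0.4018 -0.3257  0.2555] yaw 68.4 q7 -0.1 F [ 0.5  0.4 -0.9] w 0.0882 -> offset [-0.0036  0.0217  0.1355] /8 [-0.0005  0.0027  0.0169] spin -0.004 /8 -0.0005
```

View pics/w1.png

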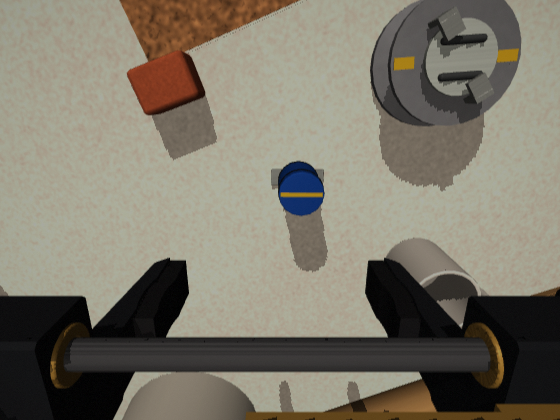

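The wrist view shows the chuck line at (301,194), the wheel marks at (404,63) and (508,55), and the clay block at (165,82). I'll measure the chuck and the wheel in it.

```bash
cat >> h.py <<'E'
def blob(d,lo,hi,roi,z,nm,minA=20):
    hsv=cv2.cvtColor(d['image'],cv2.COLOR_RGB2HSV)
    u0,v0,u1,v1=roi; k=cv2.inRange(hsv[v0:v1,u0:u1],lo,hi); n,l,st,c=cv2.connectedComponentsWithStats(k); out=[]
    for i in range(1,n):
        if st[i,4]>=minA:
            ys,xs=np.where(l==i); P=np.array([px2w(d,x+u0,y+v0,z)[:2] for x,y in zip(xs,ys)])
            w,V=np.linalg.eigh(np.cov(P.T)); ax=V[:,1]; out.append(P.mean(0))
            print(nm,st[i,4],np.round(c[i]+[u0,v0],1),np.round(P.mean(0),4),'ang',round(np.degrees(np.arctan2(ax[1],ax[0]))%180,1),np.round(np.sqrt(w)*1000,1))
    return out
YEL=((20,120,100),(35,255,255))
E
python3 - <<'E'
from h import *
d=shot('wrist')
blob(d,*YEL,(270,160,340,230),.078,'chuckline')
o=blob(d,*YEL,(370,0,540,130),.055,'wheel')
print((o[0]+o[1])/2,np.degrees(np.arctan2(*(o[1]-o[0])[::-1])))
E
```

```text
chuckline 168 [301.5 194.5] [ 0.4225 -0.3365] ang 158.3 [ 1.1 11.5]
wheel 257 [506.7  54.3] [ 0.6374 -0.2889] ang 161.3 [3.  5.3]
wheel 252 [403.   62.7] [ 0.5495 -0.2614] ang 163.0 [2.9 5.4]
[ 0.59343384 -0.27511945] 162.62682262286327
```

Request:
{"name": "servo_tool", "arguments": {"rows": [{"offset": [-0.0033,0.0225,0],"spin": 0},{"offset": [0,0,0.03],"spin": 0},{"offset": [0,0,0.03],"spin": 0},{"offset": [0,0,0.03],"spin": 0},{"offset": [0,0,0.03],"spin": 0},{"offset": [0,0,0.03],"spin": 0},{"offset": [0,0,0.03],"spin": 0},{"offset": [0,0,0.02],"spin": 0}]}}

```text
clock: 2.25
tool_pos: [0.4209, -0.3365, 0.0533]
ee_rot: [[0.368, 0.93, -0.002], [0.93, -0.368, 0.001], [-0.0, -0.002, -1.0]]
ft_force: [0.5, -0.2, -0.4]
grip_width: 0.0883
grasp_force: 0.0
```

Request:
{"name": "servo_tool", "arguments": {"rows": [{"offset": [0,0,0],"spin": 0},{"offset": [0,0,0],"spin": 0},{"offset": [0,0,0],"spin": 0},{"offset": [0,0,0],"spin": 0},{"offset": [0,0,0],"spin": 0},{"offset": [0,0,0],"spin": 0},{"offset": [0,0,0],"spin": 0},{"offset": [0,0,0],"spin": 0}], "grip": 1, "newtons": 40}}

```text
clock: 2.92
tool_pos: [0.4221, -0.3374, 0.0565]
ee_rot: [[0.367, 0.93, 0.001], [0.93, -0.367, -0.001], [-0.0, 0.002, -1.0]]
ft_force: [0.9, -0.4, 5.8]
grip_width: 0.043
grasp_force: 40.0
```

Request:
{"name": "servo_tool", "arguments": {"rows": [{"offset": [0,0,0],"spin": 0},{"offset": [0,0,0],"spin": 0},{"offset": [0,0,0],"spin": 0},{"offset": [0,0,-0.03],"spin": 0},{"offset": [0,0,-0.03],"spin": 0},{"offset": [0,0,-0.03],"spin": 0},{"offset": [0,0,-0.01],"spin": 0},{"offset": [0,0,0],"spin": 0}]}}

```text
clock: 3.58
tool_pos: [0.4228, -0.3379, 0.1578]
ee_rot: [[0.368, 0.93, 0.004], [0.93, -0.368, -0.003], [-0.001, 0.005, -1.0]]
ft_force: [0.4, 0.2, -2.8]
grip_width: 0.0431
grasp_force: 40.0
```

Run:
```python
from h import *
d=shot('wrist')
blob(d,*YEL,(200,160,400,330),.178,'chuckline')
go(.593,-.2757)
```

```text
chuckline 734 [276.1 326. ] [ 0.4226 -0.3369] ang 158.2 [ 0.9 11.7]
pos [ 0.4218 -0.3374  0.156 ] yaw 68.4 q7 -0.19 F [-0.1  0.2 -2.7] w 0.0431 -> offset [0.1203 0.1365 0.0002] /8 [0.015  0.0171 0.    ] spin 0.0 /8 0.0
```

Request:
{"name": "servo_tool", "arguments": {"rows": [{"offset": [0.0172,0.0195,0],"spin": 0},{"offset": [0.0172,0.0195,0],"spin": 0},{"offset": [0.0172,0.0195,0],"spin": 0},{"offset": [0.0172,0.0195,0],"spin": 0},{"offset": [0.0172,0.0195,0],"spin": 0},{"offset": [0.0172,0.0195,0],"spin": 0},{"offset": [0.0171,0.0195,0],"spin": -0.075},{"offset": [0,0,0],"spin": 0}]}}

```text
clock: 4.3
tool_pos: [0.5976, -0.2701, 0.1531]
ee_rot: [[0.288, 0.958, 0.003], [0.958, -0.288, 0.004], [0.005, 0.002, -1.0]]
ft_force: [0.7, 0.8, -2.0]
grip_width: 0.0436
grasp_force: 40.0
```

Run:
```python
from h import *
d=shot('wrist','w2.png')
blob(d,*YEL,(200,160,400,330),.178,'chuckline')
o=blob(d,*YEL,(120,100,480,320),.055,'wheel')
go(.593,-.2757,.122,72.6)
t=shot('top'); blob(t,*YEL,(345,160,430,230),.178,'topchuck',6)
```

```text
chuckline 299 [211. 229.] [ 0.5888 -0.223 ] ang 165.2 [1.3 2.2]
chuckline 320 [337.4 230.1] [ 0.6289 -0.2355] ang 156.2 [1.4 2.3]
chuckline 734 [276.1 326. ] [ 0.5984 -0.2659] ang 163.1 [ 0.9 11.2]
wheel 332 [209.7 228.9] [ 0.5496 -0.2613] ang 163.4 [2.9 5.4]
wheel 320 [337.4 230.1] [ 0.638 -0.289] ang 156.2 [3. 5.]
pos [ 0.5945 -0.2719  0.1528] yaw 73.0 q7 -0.25 F [-1.   0.  -2.3] w 0.0428 -> offset [-0.0041 -0.0003  0.0308] /8 [-0.0005 -0.      0.0039] spin 0.007 /8 0.0009
```

View pics/w2.png

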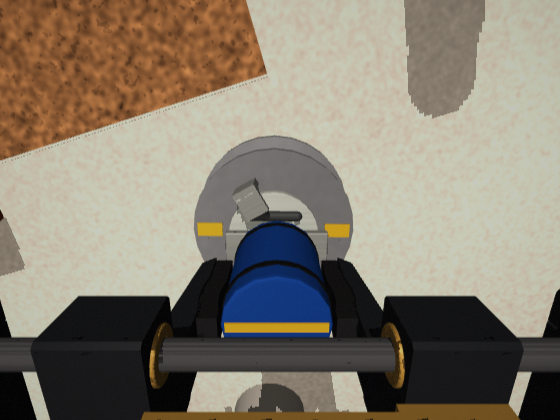

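The view shows the chuck held over the wheel, with the wheel marks at (210,229) and (337,230) and the chuck line parallel to them. I'll let the arm settle, then re-measure.

Request:
{"name": "servo_tool", "arguments": {"rows": [{"offset": [-0.003,0,0],"spin": 0},{"offset": [0,0,0],"spin": 0},{"offset": [0,0,0],"spin": 0},{"offset": [0,0,0],"spin": 0},{"offset": [0,0,0],"spin": 0},{"offset": [0,0,0],"spin": 0},{"offset": [0,0,0],"spin": 0},{"offset": [0,0,0],"spin": 0}]}}

```text
clock: 5.07
tool_pos: [0.5919, -0.2781, 0.1559]
ee_rot: [[0.296, 0.955, 0.0], [0.955, -0.296, -0.0], [-0.0, 0.0, -1.0]]
ft_force: [-0.6, -0.8, -3.1]
grip_width: 0.0433
grasp_force: 40.0
```

Run:
```python
from h import *
d=shot('wrist')
z=arm.read_state()['tool_pos'][2]+.0215
blob(d,*YEL,(200,300,400,350),z,'chuckline')
o=blob(d,*YEL,(120,180,480,270),.055,'wheel')
print((o[0]+o[1])/2,np.degrees(np.arctan2(*(o[1]-o[0])[::-1])))
go(.593,-.2757,.122,72.6)
t=shot('top'); blob(t,*YEL,(345,160,430,230),z,'topchuck',6)
```

```text
chuckline 942 [276.2 327. ] [ 0.592  -0.2767] ang 162.7 [ 1.2 11.5]
wheel 349 [214.  215.5] [ 0.5495 -0.2613] ang 164.1 [3.1 5.2]
wheel 328 [341.  215.9] [ 0.6373 -0.289 ] ang 162.1 [2.9 5.2]
[ 0.59340861 -0.27514846] -17.4876110760583
pos [ 0.592  -0.2781  0.1559] yaw 72.8 q7 -0.24 F [-0.5 -0.2 -2.3] w 0.0429 -> offset [0.0026 0.0003 0.0339] /8 [0.0003 0.     0.0042] spin 0.003 /8 0.0003
```

Request:
{"name": "servo_tool", "arguments": {"rows": [{"offset": [0.002,0.0005,0],"spin": 0},{"offset": [0,0,0.008],"spin": 0},{"offset": [0,0,0.008],"spin": 0},{"offset": [0,0,0.008],"spin": 0},{"offset": [0,0,0.005],"spin": 0},{"offset": [0,0,0.004],"spin": 0},{"offset": [0,0,0],"spin": 0},{"offset": [0,0,0],"spin": 0}]}}

```text
clock: 5.83
tool_pos: [0.5923, -0.2762, 0.1226]
ee_rot: [[0.297, 0.955, -0.002], [0.955, -0.297, 0.0], [-0.0, -0.002, -1.0]]
ft_force: [-3.4, 0.8, 0.5]
grip_width: 0.0429
grasp_force: 40.0
```

Run:
```python
from h import *
d=shot('wrist','w3.png'); go(.593,-.2755,.122,72.6)
```

```text
pos [ 0.5929 -0.2763  0.1229] yaw 72.8 q7 -0.26 F [-0.4 -1.5 -1.7] w 0.0431 -> offset [ 0.0008 -0.0001  0.0009] /8 [ 0.0001 -0.      0.0001] spin 0.003 /8 0.0003
```

View pics/w3.png

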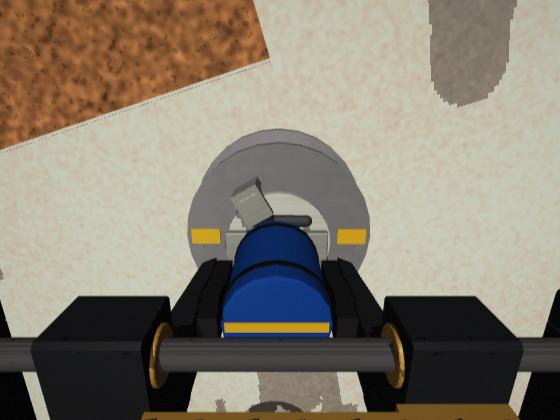

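The chuck bar sits between the lips, just over the seat and beside the ridge at (293,221), aligned with the marks at y≈237. I'll push down.

Request:
{"name": "servo_tool", "arguments": {"rows": [{"offset": [0.0005,0,0.002],"spin": 0},{"offset": [0,0,0.001],"spin": 0},{"offset": [0,0,0.001],"spin": 0},{"offset": [0,0,0.001],"spin": 0},{"offset": [0,0,0],"spin": 0},{"offset": [0,0,0],"spin": 0},{"offset": [0,0,0],"spin": 0},{"offset": [0,0,0],"spin": 0}]}}

```text
clock: 6.55
tool_pos: [0.5935, -0.2762, 0.118]
ee_rot: [[0.297, 0.955, 0.001], [0.955, -0.297, -0.001], [-0.0, 0.001, -1.0]]
ft_force: [-1.4, -1.6, 4.3]
grip_width: 0.0428
grasp_force: 40.0
```

Run:
```python
from h import *
go(.593,-.2755,.122,72.6)
```

```text
pos [ 0.5935 -0.2762  0.118 ] yaw 72.7 q7 -0.27 F [-1.4 -1.6  4.3] w 0.0428 -> offset [ 0.0005 -0.0007 -0.004 ] /8 [ 0.0001 -0.0001 -0.0005] spin 0.003 /8 0.0003
```

Request:
{"name": "servo_tool", "arguments": {"rows": [{"offset": [0,0,0.0015],"spin": 0},{"offset": [0,0,0],"spin": 0.04},{"offset": [0,0,0],"spin": 0.06},{"offset": [0,0,0],"spin": 0.06},{"offset": [0,0,0],"spin": 0.06},{"offset": [0,0,0],"spin": 0.06},{"offset": [0,0,0],"spin": 0.06},{"offset": [0,0,0],"spin": 0.06}]}}

```text
clock: 7.22
tool_pos: [0.5934, -0.2762, 0.1166]
ee_rot: [[0.647, 0.762, 0.001], [0.762, -0.647, -0.001], [0.0, 0.001, -1.0]]
ft_force: [-1.8, -0.9, 6.0]
grip_width: 0.0433
grasp_force: 40.0
```

Request:
{"name": "servo_tool", "arguments": {"rows": [{"offset": [0,0,0],"spin": 0.06},{"offset": [0,0,0],"spin": 0.06},{"offset": [0,0,0],"spin": 0.06},{"offset": [0,0,0],"spin": 0.06},{"offset": [0,0,0],"spin": 0.06},{"offset": [0,0,0],"spin": 0.06},{"offset": [0,0,0],"spin": 0.06},{"offset": [0,0,0],"spin": 0.06}]}}

```text
clock: 7.88
tool_pos: [0.5933, -0.276, 0.1166]
ee_rot: [[0.926, 0.377, 0.001], [0.377, -0.926, -0.0], [0.0, 0.001, -1.0]]
ft_force: [-1.2, -0.8, 6.9]
grip_width: 0.0431
grasp_force: 40.0
```

Run:
```python
from h import *
go(.593,-.2755,.122,72.6); print(arm.read_state()['wrist_torque'])
d=shot('wrist'); blob(d,*YEL,(200,300,400,350),.138,'chuckline')
```

```text
pos [ 0.5933 -0.276   0.1166] yaw 22.2 q7 -0.91 F [-1.2 -0.8  6.9] w 0.0431 -> offset [-0.0001 -0.0006 -0.0054] /8 [-0.     -0.0001 -0.0007] spin -0.88 /8 -0.11
[-0.181728    0.46174393  0.00823382]
chuckline 941 [276.4 327. ] [ 0.5939 -0.275 ] ang 112.1 [ 1.2 11.5]
```

Request:
{"name": "servo_tool", "arguments": {"rows": [{"offset": [0,0,0],"spin": 0.05},{"offset": [0,0,0],"spin": 0.05},{"offset": [0,0,0],"spin": 0.05},{"offset": [0,0,0],"spin": 0.04},{"offset": [0,0,0],"spin": 0.04},{"offset": [0,0,0],"spin": 0.04},{"offset": [0,0,0],"spin": 0.03},{"offset": [0,0,0],"spin": 0}]}}

```text
clock: 8.6
tool_pos: [0.5938, -0.2758, 0.1166]
ee_rot: [[0.996, 0.089, 0.001], [0.089, -0.996, -0.0], [0.001, 0.001, -1.0]]
ft_force: [-0.5, -0.3, 5.1]
grip_width: 0.043
grasp_force: 40.0
```

Run:
```python
from h import *
go(.593,-.2755,.122,72.6); print(arm.read_state()['wrist_torque'])
d=shot('wrist'); blob(d,*YEL,(200,300,400,350),.138,'chuckline')
```

```text
pos [ 0.5938 -0.2758  0.1166] yaw 5.1 q7 -1.13 F [-0.5 -0.3  5.1] w 0.043 -> offset [-0.0007 -0.0003 -0.0054] /8 [-0.0001 -0.     -0.0007] spin -1.178 /8 -0.1473
[-0.08798532  0.21281123 -0.04086296]
chuckline 946 [276.3 327. ] [ 0.5944 -0.2748] ang 95.1 [ 1.2 11.5]
```

Request:
{"name": "servo_tool", "arguments": {"rows": [{"offset": [0,0,0],"spin": 0.03},{"offset": [0,0,0],"spin": 0.03},{"offset": [0,0,0],"spin": 0.03},{"offset": [0,0,0],"spin": 0.03},{"offset": [0,0,0],"spin": 0},{"offset": [0,0,0],"spin": 0},{"offset": [0,0,0],"spin": 0},{"offset": [0,0,0],"spin": 0}]}}

```text
clock: 9.32
tool_pos: [0.5935, -0.2753, 0.1166]
ee_rot: [[1.0, -0.028, 0.0], [-0.028, -1.0, 0.0], [0.0, -0.0, -1.0]]
ft_force: [-1.5, 1.2, 6.2]
grip_width: 0.0435
grasp_force: 40.0
```

Run:
```python
from h import *
go(.593,-.2755,.122,72.6); print(arm.read_state()['wrist_torque'])
d=shot('wrist'); blob(d,*YEL,(200,300,400,350),.138,'chuckline')
```

```text
pos [ 0.5935 -0.2753  0.1166] yaw -1.6 q7 -1.21 F [-1.5  1.2  6.2] w 0.0435 -> offset [-0.0005  0.0002 -0.0054] /8 [-0.0001  0.     -0.0007] spin -1.295 /8 -0.1618
[0.06311164 0.4779033  0.47205268]
chuckline 914 [277.5 327.1] [ 0.5941 -0.2749] ang 88.8 [ 1.1 11.4]
```

The torque jumped to 0.47 N·m, so the chuck is at the stop. I'll ease up, release and rise.

Request:
{"name": "servo_tool", "arguments": {"rows": [{"offset": [0,0,-0.001],"spin": 0},{"offset": [0,0,-0.001],"spin": 0},{"offset": [0,0,-0.0005],"spin": 0},{"offset": [0,0,0],"spin": 0},{"offset": [0,0,0],"spin": 0},{"offset": [0,0,0],"spin": 0},{"offset": [0,0,0],"spin": 0},{"offset": [0,0,0],"spin": 0}]}}

```text
clock: 10.03
tool_pos: [0.5933, -0.2753, 0.1187]
ee_rot: [[1.0, -0.03, 0.0], [-0.03, -1.0, 0.001], [0.0, -0.001, -1.0]]
ft_force: [0.1, 1.3, 2.9]
grip_width: 0.0429
grasp_force: 40.0
```

Request:
{"name": "servo_tool", "arguments": {"rows": [{"offset": [0,0,0],"spin": 0},{"offset": [0,0,0],"spin": 0},{"offset": [0,0,0],"spin": 0},{"offset": [0,0,0],"spin": 0},{"offset": [0,0,0],"spin": 0},{"offset": [0,0,0],"spin": 0},{"offset": [0,0,0],"spin": 0},{"offset": [0,0,0],"spin": 0}], "grip": -1}}

```text
clock: 10.7
tool_pos: [0.5932, -0.2759, 0.1187]
ee_rot: [[1.0, -0.03, 0.0], [-0.03, -1.0, -0.0], [0.0, 0.0, -1.0]]
ft_force: [0.3, 0.2, 0.7]
grip_width: 0.0881
grasp_force: 0.0
```

Request:
{"name": "servo_tool", "arguments": {"rows": [{"offset": [0,0,-0.02],"spin": 0},{"offset": [0,0,-0.02],"spin": 0},{"offset": [0,0,-0.03],"spin": 0},{"offset": [0,0,-0.03],"spin": 0},{"offset": [0,0,-0.03],"spin": 0},{"offset": [0,0,-0.01],"spin": 0},{"offset": [0,0,0],"spin": 0},{"offset": [0,0,0],"spin": 0}]}}

```text
clock: 11.37
tool_pos: [0.5929, -0.2757, 0.2583]
ee_rot: [[1.0, -0.03, -0.0], [-0.03, -1.0, 0.0], [-0.0, -0.0, -1.0]]
ft_force: [0.1, 0.9, -1.5]
grip_width: 0.0881
grasp_force: 0.0
```

Run:
```python
from h import *
d=shot('wrist','w4.png'); blob(d,*YEL,(200,200,400,350),.142,'chuckline'); 
go(.652,.0105)
```

```text
chuckline 251 [276.  211.2] [ 0.5936 -0.2744] ang 91.4 [ 1.2 11.4]
pos [ 0.5923 -0.2754  0.2572] yaw -1.7 q7 -1.21 F [-0.5  0.1 -0.9] w 0.0882 -> offset [ 5.110e-02 -2.876e-01  2.000e-04] /8 [ 0.0064 -0.0359  0.    ] spin 0.0 /8 0.0
```

View pics/w4.png

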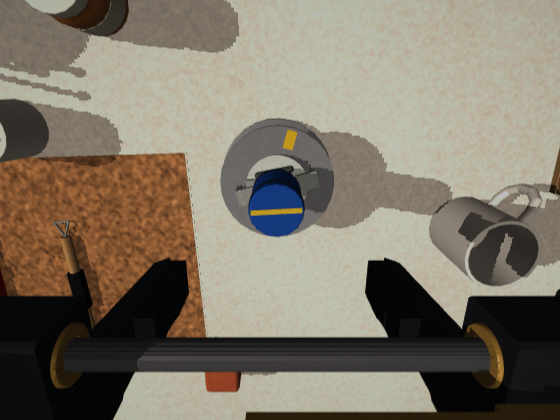

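The view shows the chuck locked, with its line at (276,211) and the lugs under the lips. Next is the cup.

Request:
{"name": "servo_tool", "arguments": {"rows": [{"offset": [0.0073,-0.0411,0],"spin": 0},{"offset": [0.0073,-0.0411,0],"spin": 0},{"offset": [0.0073,-0.0411,0],"spin": 0},{"offset": [0.0073,-0.0411,0],"spin": 0},{"offset": [0.0073,-0.0411,0],"spin": 0},{"offset": [0.0073,-0.0411,0],"spin": 0},{"offset": [0.0073,-0.0411,0],"spin": 0},{"offset": [0,0,0],"spin": 0}]}}

```text
clock: 12.08
tool_pos: [0.6527, 0.0237, 0.2558]
ee_rot: [[1.0, -0.015, -0.003], [-0.015, -1.0, 0.01], [-0.004, -0.01, -1.0]]
ft_force: [-0.1, 2.2, 0.1]
grip_width: 0.0881
grasp_force: 0.0
```

Request:
{"name": "servo_tool", "arguments": {"rows": [{"offset": [0,0,0],"spin": 0},{"offset": [0,0,0],"spin": 0},{"offset": [0,0,0],"spin": 0},{"offset": [0,0,0],"spin": 0},{"offset": [0,0,0],"spin": 0},{"offset": [0,0,0],"spin": 0},{"offset": [0,0,0],"spin": 0},{"offset": [0,0,0],"spin": 0}]}}

```text
clock: 12.75
tool_pos: [0.6528, 0.0092, 0.2588]
ee_rot: [[1.0, -0.031, 0.0], [-0.031, -1.0, -0.0], [0.0, 0.0, -1.0]]
ft_force: [-0.5, 0.7, 0.3]
grip_width: 0.0879
grasp_force: 0.0
```

Run:
```python
from h import *
d=shot('wrist','w5.png'); o=blob(d,(0,120,80),(12,255,255),(200,100,360,330),.061,'cup',100)
go(*o[0],.04)
```

```text
cup 1444 [274.7 185.7] [0.653  0.0121] ang 82.7 [10.8 10.9]
cup 334 [216.9 315.8] [0.5015 0.0834] ang 178.6 [ 4.1 10.7]
pos [0.6528 0.0094 0.2588] yaw -1.8 q7 -1.64 F [-0.9 -1.1  0.2] w 0.0884 -> offset [ 0.     -0.0027  0.2188] /8 [ 0.     -0.0003  0.0274] spin 0.0 /8 0.0
```

View pics/w5.png

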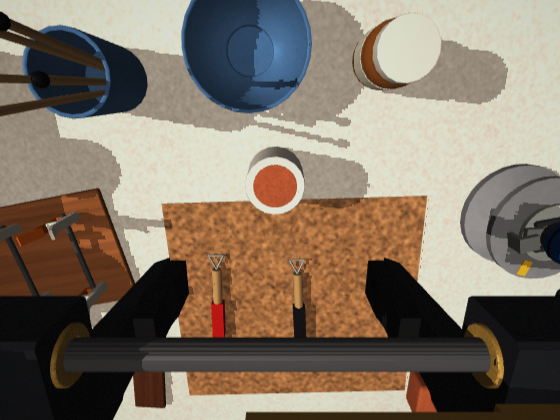

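The cup is centred at (275,186) with clear space beside it. I'll descend and grip.

Request:
{"name": "servo_tool", "arguments": {"rows": [{"offset": [0,-0.0025,0.028],"spin": 0},{"offset": [0,0,0.028],"spin": 0},{"offset": [0,0,0.028],"spin": 0},{"offset": [0,0,0.028],"spin": 0},{"offset": [0,0,0.028],"spin": 0},{"offset": [0,0,0.028],"spin": 0},{"offset": [0,0,0.028],"spin": 0},{"offset": [0,0,0.022],"spin": 0}]}}

```text
clock: 13.47
tool_pos: [0.6522, 0.0122, 0.0386]
ee_rot: [[1.0, -0.03, -0.002], [-0.03, -1.0, 0.0], [-0.002, 0.0, -1.0]]
ft_force: [-0.6, 0.9, 0.3]
grip_width: 0.088
grasp_force: 0.0
```

Request:
{"name": "servo_tool", "arguments": {"rows": [{"offset": [0,0,0],"spin": 0},{"offset": [0,0,0],"spin": 0},{"offset": [0,0,0],"spin": 0},{"offset": [0,0,0],"spin": 0},{"offset": [0,0,0],"spin": 0},{"offset": [0,0,0],"spin": 0},{"offset": [0,0,0],"spin": 0},{"offset": [0,0,0],"spin": 0}], "grip": 1, "newtons": 25}}

```text
clock: 14.13
tool_pos: [0.6544, 0.012, 0.0427]
ee_rot: [[1.0, -0.03, 0.004], [-0.03, -1.0, -0.0], [0.004, -0.0, -1.0]]
ft_force: [0.2, -0.9, 6.6]
grip_width: 0.0602
grasp_force: 24.9
```

Request:
{"name": "servo_tool", "arguments": {"rows": [{"offset": [0,0,0],"spin": 0},{"offset": [0,0,0],"spin": 0},{"offset": [0,0,-0.02],"spin": 0},{"offset": [0,0,-0.03],"spin": 0},{"offset": [0,0,-0.03],"spin": 0},{"offset": [0,0,-0.03],"spin": 0},{"offset": [0,0,-0.03],"spin": 0},{"offset": [0,0,-0.02],"spin": 0}]}}

```text
clock: 14.8
tool_pos: [0.6536, 0.0121, 0.2041]
ee_rot: [[1.0, -0.03, 0.003], [-0.03, -1.0, 0.0], [0.003, -0.0, -1.0]]
ft_force: [0.4, -0.8, -0.7]
grip_width: 0.0606
grasp_force: 24.8
```

Run:
```python
from h import *
go(.5935,-.275)
```

```text
pos [0.6536 0.0121 0.2041] yaw -1.7 q7 -1.64 F [ 0.4 -0.8 -0.7] w 0.0606 -> offset [-0.0514  0.2888 -0.0003] /8 [-0.0064  0.0361 -0.    ] spin 0.0 /8 0.0
```

Request:
{"name": "servo_tool", "arguments": {"rows": [{"offset": [-0.0073,0.0412,0],"spin": 0},{"offset": [-0.0073,0.0412,0],"spin": 0},{"offset": [-0.0073,0.0412,0],"spin": 0},{"offset": [-0.0073,0.0412,0],"spin": 0},{"offset": [-0.0073,0.0412,0],"spin": 0},{"offset": [-0.0073,0.0412,0],"spin": 0},{"offset": [-0.0073,0.0412,0],"spin": 0},{"offset": [0,0,0],"spin": 0}]}}

```text
clock: 15.47
tool_pos: [0.5881, -0.287, 0.2012]
ee_rot: [[0.999, -0.045, -0.003], [-0.045, -0.999, -0.01], [-0.002, 0.01, -1.0]]
ft_force: [-0.6, -2.5, -0.5]
grip_width: 0.0603
grasp_force: 24.8
```

Request:
{"name": "servo_tool", "arguments": {"rows": [{"offset": [0,0,0],"spin": 0},{"offset": [0,0,0],"spin": 0},{"offset": [0,0,0],"spin": 0},{"offset": [0,0,0],"spin": 0},{"offset": [0,0,0],"spin": 0},{"offset": [0,0,0],"spin": 0},{"offset": [0,0,0],"spin": 0},{"offset": [0,0,0],"spin": 0}]}}

```text
clock: 16.13
tool_pos: [0.5935, -0.2731, 0.2008]
ee_rot: [[1.0, -0.03, 0.0], [-0.03, -1.0, -0.0], [0.0, 0.0, -1.0]]
ft_force: [0.7, 0.2, -1.6]
grip_width: 0.0602
grasp_force: 24.8
```

Run:
```python
from h import *
d=shot('wrist','w6.png'); z=arm.read_state()['tool_pos'][2]
blob(d,(0,120,80),(12,255,255),(180,200,380,340),z+.02,'cup',300)
go(.5935,-.275,.1285)
```

```text
cup 5420 [276.1 311.1] [ 0.6001 -0.2723] ang 88.2 [ 6.9 11.1]
pos [ 0.5934 -0.2732  0.2008] yaw -1.7 q7 -1.23 F [ 0.5  0.6 -1.7] w 0.0599 -> offset [0.0001 0.0018 0.0723] /8 [0.     0.0002 0.009 ] spin 0.0 /8 0.0
```

View pics/w6.png

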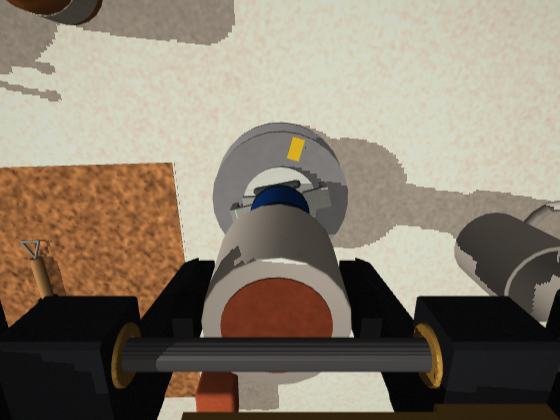

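The cup is in the grip with its disc centre near (276,328), in line with the chuck below at (278,198). I'll lower it.

Request:
{"name": "servo_tool", "arguments": {"rows": [{"offset": [0,0.0018,0],"spin": 0},{"offset": [0,0,0.01],"spin": 0},{"offset": [0,0,0.01],"spin": 0},{"offset": [0,0,0.005],"spin": 0},{"offset": [0,0,0.005],"spin": 0},{"offset": [0,0,0.005],"spin": 0},{"offset": [0,0,0.005],"spin": 0},{"offset": [0,0,0],"spin": 0}]}}

```text
clock: 16.85
tool_pos: [0.5927, -0.2749, 0.1594]
ee_rot: [[1.0, -0.03, -0.002], [-0.03, -1.0, 0.001], [-0.002, -0.001, -1.0]]
ft_force: [-0.5, -0.4, -1.5]
grip_width: 0.0603
grasp_force: 24.8
```

Request:
{"name": "servo_tool", "arguments": {"rows": [{"offset": [0,0,0.005],"spin": 0},{"offset": [0,0,0.005],"spin": 0},{"offset": [0,0,0.005],"spin": 0},{"offset": [0,0,0.005],"spin": 0},{"offset": [0,0,0.005],"spin": 0},{"offset": [0,0,0.002],"spin": 0},{"offset": [0,0,0],"spin": 0},{"offset": [0,0,0],"spin": 0}]}}

```text
clock: 17.52
tool_pos: [0.5933, -0.2752, 0.1336]
ee_rot: [[1.0, -0.03, -0.0], [-0.03, -1.0, -0.0], [-0.0, 0.0, -1.0]]
ft_force: [-0.4, -0.4, -1.4]
grip_width: 0.0605
grasp_force: 24.8
```

Run:
```python
from h import *
go(.5935,-.275,.1285)
```

```text
pos [ 0.5933 -0.2752  0.1336] yaw -1.7 q7 -1.23 F [-0.4 -0.4 -1.4] w 0.0605 -> offset [ 0.0002 -0.0002  0.0051] /8 [ 0.     -0.      0.0006] spin 0.0 /8 0.0
```

Request:
{"name": "servo_tool", "arguments": {"rows": [{"offset": [0,0,0.002],"spin": 0},{"offset": [0,0,0.001],"spin": 0},{"offset": [0,0,0.001],"spin": 0},{"offset": [0,0,0],"spin": 0},{"offset": [0,0,0],"spin": 0},{"offset": [0,0,0],"spin": 0},{"offset": [0,0,0],"spin": 0},{"offset": [0,0,0],"spin": 0}]}}

```text
clock: 18.18
tool_pos: [0.5933, -0.2752, 0.1298]
ee_rot: [[1.0, -0.03, 0.0], [-0.03, -1.0, -0.0], [0.0, 0.0, -1.0]]
ft_force: [0.1, 0.8, -1.5]
grip_width: 0.0606
grasp_force: 24.8
```

Request:
{"name": "servo_tool", "arguments": {"rows": [{"offset": [0,0,0.001],"spin": 0},{"offset": [0,0,0],"spin": 0},{"offset": [0,0,0],"spin": 0},{"offset": [0,0,0],"spin": 0},{"offset": [0,0,0],"spin": 0},{"offset": [0,0,0],"spin": 0},{"offset": [0,0,0],"spin": 0},{"offset": [0,0,0],"spin": 0}]}}

```text
clock: 18.85
tool_pos: [0.5935, -0.2752, 0.1288]
ee_rot: [[1.0, -0.03, 0.0], [-0.03, -1.0, -0.0], [0.0, 0.0, -1.0]]
ft_force: [0.3, 0.5, 1.7]
grip_width: 0.0604
grasp_force: 24.8
```

Contact. I'll release and rise.

Request:
{"name": "servo_tool", "arguments": {"rows": [{"offset": [0,0,0],"spin": 0},{"offset": [0,0,0],"spin": 0},{"offset": [0,0,0],"spin": 0},{"offset": [0,0,0],"spin": 0},{"offset": [0,0,0],"spin": 0},{"offset": [0,0,0],"spin": 0},{"offset": [0,0,0],"spin": 0},{"offset": [0,0,0],"spin": 0}], "grip": -1}}

```text
clock: 19.52
tool_pos: [0.5933, -0.2752, 0.1287]
ee_rot: [[1.0, -0.03, 0.0], [-0.03, -1.0, -0.0], [0.0, 0.0, -1.0]]
ft_force: [-0.1, 0.5, -0.2]
grip_width: 0.0883
grasp_force: 0.0
```

Request:
{"name": "servo_tool", "arguments": {"rows": [{"offset": [0,0,-0.01],"spin": 0},{"offset": [0,0,-0.02],"spin": 0},{"offset": [0,0,-0.03],"spin": 0},{"offset": [0,0,-0.03],"spin": 0},{"offset": [0,0,-0.03],"spin": 0},{"offset": [0,0,0],"spin": 0},{"offset": [0,0,0],"spin": 0},{"offset": [0,0,0],"spin": 0}]}}

```text
clock: 20.18
tool_pos: [0.5929, -0.275, 0.2487]
ee_rot: [[1.0, -0.03, -0.0], [-0.03, -1.0, 0.0], [-0.001, -0.0, -1.0]]
ft_force: [0.5, -0.1, -0.7]
grip_width: 0.0884
grasp_force: 0.0
```

Run:
```python
from h import *
d=shot('wrist'); blob(d,(0,120,80),(12,255,255),(180,100,380,270),.148,'cup',200)
t=shot('top','top2.png')
blob(t,(0,180,100),(6,255,255),(195,225,260,300),.012,'red')
blob(t,(0,0,0),(180,255,60),(258,235,300,290),.012,'black')
# rail corners: wood mask against background
go(.457,-.0155)
im=t['image']; A=cv2.resize(im[170:300,80:300],(792,468),interpolation=cv2.INTER_CUBIC); cv2.imwrite('pics/crop2.png',A[:,:,::-1])
```

```text
cup 2662 [276.6 219.9] [ 0.592  -0.2741] ang 49.3 [10.9 10.9]
red 131 [240.  240.1] [0.4888 0.0621] ang 177.3 [ 4.5 15.1]
black 97 [271.  256.9] [ 0.4476 -0.0158] ang 179.8 [ 3.6 14.1]
pos [ 0.5924 -0.2748  0.2475] yaw -1.7 q7 -1.22 F [-0.2 -0.5  0.2] w 0.0882 -> offset [-0.1432 -0.2551  0.0006] /8 [-0.0179 -0.0319  0.0001] spin 0.0 /8 0.0
```

View pics/crop2.png

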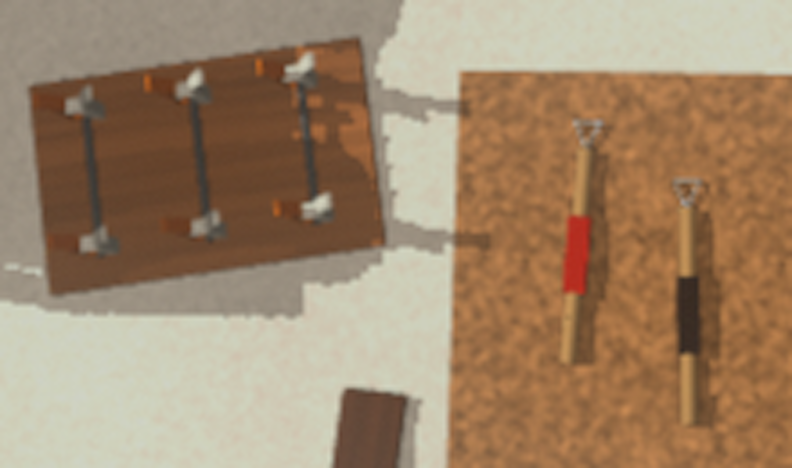

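The cup sits centred on the chuck. The red tool has been knocked to about (240,240) in the top view, with black at (271,257). I'll go above black.

Request:
{"name": "servo_tool", "arguments": {"rows": [{"offset": [-0.0218,-0.0364,0],"spin": 0},{"offset": [-0.0218,-0.0364,0],"spin": 0},{"offset": [-0.0218,-0.0364,0],"spin": 0},{"offset": [-0.0218,-0.0364,0],"spin": 0},{"offset": [-0.0218,-0.0364,0],"spin": 0},{"offset": [-0.0218,-0.0364,0],"spin": 0},{"offset": [-0.0218,-0.0363,0],"spin": 0},{"offset": [0,0,0],"spin": 0}]}}

```text
clock: 20.95
tool_pos: [0.4457, -0.0129, 0.2476]
ee_rot: [[1.0, -0.018, -0.008], [-0.018, -1.0, 0.004], [-0.008, -0.004, -1.0]]
ft_force: [-0.4, -0.1, 0.1]
grip_width: 0.088
grasp_force: 0.0
```

Request:
{"name": "servo_tool", "arguments": {"rows": [{"offset": [0,0,0.03],"spin": 0},{"offset": [0,0,0.03],"spin": 0},{"offset": [0,0,0.02],"spin": 0},{"offset": [0,0,0],"spin": 0},{"offset": [0,0,0],"spin": 0},{"offset": [0,0,0],"spin": 0},{"offset": [0,0,0],"spin": 0},{"offset": [0,0,0],"spin": 0}]}}

```text
clock: 21.62
tool_pos: [0.4518, -0.0207, 0.1697]
ee_rot: [[1.0, -0.03, 0.002], [-0.03, -1.0, 0.0], [0.002, -0.0, -1.0]]
ft_force: [-0.2, -0.3, 0.1]
grip_width: 0.088
grasp_force: 0.0
```

Run:
```python
from h import *
d=shot('wrist','w7.png')
blob(d,(0,0,0),(180,255,60),(200,150,360,300),.010,'black',200)
go(.4476,-.0158,.02,0)
t=shot('top')
for z in (.012,.02): 
    C=np.array([px2w(t,80+u/3.6,170+v/3.6,z)[:2] for u,v in((30,88),(360,38),(384,242),(50,295))])
    print(C.round(4).tolist(),C.mean(0),[np.linalg.norm(C[i]-C[(i+1)%4]).round(3) for i in range(4)],np.degrees(np.arctan2(*((C[0]-C[1]+C[3]-C[2]))[::-1]))-90)
```

```text
black 1006 [270.3 199.8] [ 0.4489 -0.0141] ang 1.7 [ 4.6 15.4]
pos [ 0.4517 -0.0207  0.1697] yaw -1.7 q7 -1.62 F [ 0.2 -0.8 -0.1] w 0.088 -> offset [-0.0045 -0.0047  0.1497] /8 [-0.0006 -0.0006  0.0187] spin -0.03 /8 -0.0038
[[0.6, 0.4472], [0.6382, 0.2175], [0.4944, 0.1952], [0.4552, 0.4242]] [0.54695008 0.32103363] [np.float64(0.233), np.float64(0.146), np.float64(0.232), np.float64(0.147)] 9.58983976451151
[[0.5986, 0.4443], [0.6366, 0.2159], [0.4936, 0.1938], [0.4546, 0.4214]] [0.54585649 0.31883189] [np.float64(0.232), np.float64(0.145), np.float64(0.231), np.float64(0.146)] 9.589839764511495
```

View pics/w7.png

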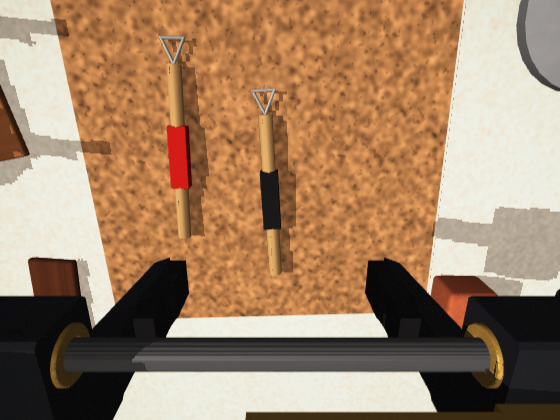

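The black grip is at (270,200) and red at (179,157); both lie flat. I'll grasp black with the fingers partly open.

Request:
{"name": "servo_tool", "arguments": {"rows": [{"offset": [-0.003,-0.0063,0],"spin": -0.055},{"offset": [0,0,0.025],"spin": 0},{"offset": [0,0,0.025],"spin": 0},{"offset": [0,0,0.025],"spin": 0},{"offset": [0,0,0.025],"spin": 0},{"offset": [0,0,0.025],"spin": 0},{"offset": [0,0,0.017],"spin": 0},{"offset": [0,0,0.0075],"spin": 0}], "grip": -0.1}}

```text
clock: 22.38
tool_pos: [0.458, -0.0137, 0.0252]
ee_rot: [[0.999, 0.028, -0.02], [0.028, -1.0, 0.001], [-0.02, -0.002, -1.0]]
ft_force: [0.5, 0.1, 0.1]
grip_width: 0.0485
grasp_force: 0.0
```

Request:
{"name": "servo_tool", "arguments": {"rows": [{"offset": [0,0,0],"spin": 0},{"offset": [0,0,0],"spin": 0},{"offset": [0,0,0],"spin": 0},{"offset": [0,0,0],"spin": 0},{"offset": [0,0,0],"spin": 0},{"offset": [0,0,0],"spin": 0},{"offset": [0,0,0],"spin": 0},{"offset": [0,0,0],"spin": 0}], "grip": 1, "newtons": 40}}

```text
clock: 23.05
tool_pos: [0.4581, -0.0145, 0.0275]
ee_rot: [[1.0, 0.025, -0.018], [0.025, -1.0, 0.001], [-0.018, -0.001, -1.0]]
ft_force: [0.1, 0.4, 7.0]
grip_width: 0.0137
grasp_force: 40.0
```

Request:
{"name": "servo_tool", "arguments": {"rows": [{"offset": [0,0,-0.02],"spin": 0},{"offset": [0,0,-0.03],"spin": 0},{"offset": [0,0,-0.03],"spin": 0},{"offset": [0,0,-0.03],"spin": 0},{"offset": [0,0,-0.03],"spin": 0},{"offset": [0,0,-0.01],"spin": 0},{"offset": [0,0,0],"spin": 0},{"offset": [0,0,0],"spin": 0}]}}

```text
clock: 23.72
tool_pos: [0.4608, -0.0148, 0.1771]
ee_rot: [[1.0, 0.025, -0.017], [0.025, -1.0, 0.001], [-0.017, -0.001, -1.0]]
ft_force: [-1.0, -0.4, -1.6]
grip_width: 0.0138
grasp_force: 40.0
```

Run:
```python
from h import *
go(.5585,.2455,None,9.6)
```

```text
pos [ 0.4608 -0.0148  0.1771] yaw 1.4 q7 -1.85 F [-1.  -0.4 -1.6] w 0.0138 -> offset [ 0.1041 -0.2578 -0.0015] /8 [ 0.013  -0.0322 -0.0002] spin -0.143 /8 -0.0179
```

The arm was at its inner reach limit, so the grasp is about 9 mm forward of the grip centre. That will be compensated. I'll go over clip 0.

Request:
{"name": "servo_tool", "arguments": {"rows": [{"offset": [0.0178,-0.0369,0],"spin": 0},{"offset": [0.0178,-0.0369,0],"spin": 0},{"offset": [0.0178,-0.0369,0],"spin": 0},{"offset": [0.0178,-0.0369,0],"spin": 0},{"offset": [0.0178,-0.0369,0],"spin": 0},{"offset": [0.0178,-0.0369,0],"spin": 0},{"offset": [0.0178,-0.0369,0],"spin": -0.07},{"offset": [0,0,0],"spin": -0.073}]}}

```text
clock: 24.38
tool_pos: [0.5793, 0.2579, 0.1727]
ee_rot: [[0.984, 0.18, -0.017], [0.18, -0.984, 0.009], [-0.015, -0.012, -1.0]]
ft_force: [1.0, 1.5, -0.0]
grip_width: 0.0133
grasp_force: 40.0
```

Request:
{"name": "servo_tool", "arguments": {"rows": [{"offset": [0,0,0],"spin": 0},{"offset": [0,0,0],"spin": 0},{"offset": [0,0,0],"spin": 0},{"offset": [0,0,0],"spin": 0},{"offset": [0,0,0],"spin": 0},{"offset": [0,0,0],"spin": 0},{"offset": [0,0,0],"spin": 0},{"offset": [0,0,0],"spin": 0}]}}

```text
clock: 25.05
tool_pos: [0.5789, 0.2464, 0.1751]
ee_rot: [[0.986, 0.167, -0.018], [0.167, -0.986, 0.001], [-0.018, -0.004, -1.0]]
ft_force: [0.3, -0.1, -0.8]
grip_width: 0.0134
grasp_force: 40.0
```

Run:
```python
from h import *
d=shot('wrist','w8.png'); print(np.array(arm.read_state()['ee_rot']).round(3).tolist())
go(.567,.247,None,9.6)
```

```text
[[0.986, 0.167, -0.018], [0.167, -0.986, 0.001], [-0.018, -0.004, -1.0]]
pos [0.5789 0.2465 0.175 ] yaw 9.6 q7 -2.03 F [ 0.7  0.2 -0.4] w 0.0138 -> offset [-0.0116 -0.0025  0.0002] /8 [-0.0015 -0.0003  0.    ] spin -0.0 /8 -0.0
```

View pics/w8.png

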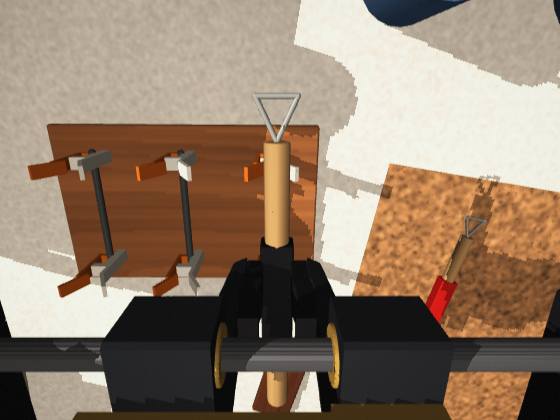

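The view shows black held level. The rail's far corners are at (49,125) and (320,126), the clip 1 forks at about (185,165) and (190,265), and clip 0's far fork lies under the handle at (262–296,165). The handle's tip is at (277,142). I'll work out the rail and in-hand poses from these points.

Run:
```python
from h import *
d=shot('wrist')
for z in (0,.01,.018):
    C=[px2w(d,u,v,z)[:2] for u,v in((49,125),(320,126),(77,275))]
    xl=np.linalg.norm(C[2]-C[0]); yl=np.linalg.norm(C[1]-C[0]); yd=(C[0]-C[1])/yl; th=np.degrees(np.arctan2(yd[1],yd[0]))-90
    xd=np.array([yd[1],-yd[0]]); cen=(C[0]+C[1])/2-.075*xd
    print(z,'len',xl.round(4),yl.round(4),'yaw',th.round(2),'cen',cen.round(4),'clip0',(cen-.075*yd).round(4))
# rods / fork positions in rail frame
th=np.radians(9.6); X=np.array([np.cos(th),np.sin(th)]); Y=np.array([-X[1],X[0]]); c=np.array([.546,.3195])
for n,u,v,z in(('rod1a',181,160,.03),('rod1b',190,263,.03),('rod2a',92,155,.03),('rod2b',108,255,.03)):
    q=px2w(d,u,v,z)[:2]-c; print(n,(q@X).round(4),(q@Y).round(4))
O=((4,170,110),(16,255,255))
for z in (.06,.075):
    for P in blob(d,*O,(20,140,270,300),z,'jaw',60): print('   rail',((P-c)@X).round(4),((P-c)@Y).round(4))
s=arm.read_state(); T=np.array(s['tool_pos']); R=np.array(s['ee_rot'])
zh=T[2]-.0215
tip=px2w(d,277,141,zh+.004); print('tip in tool',R.T@(tip-T)); tip=px2w(d,277,241,zh+.006); print('grip front in tool',R.T@(tip-T))
```

```text
0 len 0.1502 0.2379 yaw 9.37 cen [0.548  0.3251] clip0 [0.5602 0.2511]
0.01 len 0.1452 0.2301 yaw 9.37 cen [0.5494 0.3226] clip0 [0.5616 0.2486]
0.018 len 0.1413 0.2238 yaw 9.37 cen [0.5505 0.3206] clip0 [0.5627 0.2466]
rod1a 0.0532 0.0021
rod1b -0.0414 0.003
rod2a 0.0573 0.0742
rod2b -0.0334 0.0766
jaw 5286 [142.  169.7] [0.593  0.3506] ang 105.6 [15.7 28.9]
jaw 7753 [226.3 209.9] [0.5717 0.2857] ang 2.1 [15.3 26.6]
jaw 1475 [ 68.5 183.4] [0.5736 0.4042] ang 65.3 [ 6.9 13. ]
jaw 176 [ 85.4 214.9] [0.5503 0.3925] ang 103.8 [1.7 7.2]
jaw 1072 [150.1 215.8] [0.5579 0.3431] ang 94.6 [ 3.9 16.5]
jaw 2715 [149.1 250.7] [0.5275 0.3427] ang 120.4 [11.2 15.5]
jaw 836 [ 87.4 247. ] [0.5227 0.3916] ang 153.8 [5.8 8.8]
jaw 302 [ 73.7 285.6] [0.4846 0.4036] ang 126.9 [2.3 9. ]
jaw 231 [165.6 286.1] [0.4971 0.3279] ang 133.0 [2.1 7.4]
   rail 0.0515 0.0228
   rail 0.0197 -0.0376
   rail 0.0414 0.079
   rail 0.0165 0.0712
   rail 0.0157 0.0213
   rail -0.0143 0.026
   rail -0.011 0.075
   rail -0.0465 0.0932
   rail -0.0468 0.0165
jaw 5286 [142.  169.7] [0.5974 0.345 ] ang 105.6 [14.7 27.1]
jaw 7753 [226.3 209.9] [0.5774 0.2841] ang 2.1 [14.3 24.9]
jaw 1475 [ 68.5 183.4] [0.5792 0.3954] ang 65.3 [ 6.5 12.2]
jaw 176 [ 85.4 214.9] [0.5574 0.3843] ang 103.8 [1.6 6.7]
jaw 1072 [150.1 215.8] [0.5644 0.338 ] ang 94.6 [ 3.6 15.5]
jaw 2715 [149.1 250.7] [0.536  0.3377] ang 120.4 [10.5 14.5]
jaw 836 [ 87.4 247. ] [0.5314 0.3835] ang 153.8 [5.5 8.3]
jaw 302 [ 73.7 285.6] [0.4957 0.3948] ang 126.9 [2.2 8.5]
jaw 231 [165.6 286.1] [0.5074 0.3238] ang 133.0 [2. 7.]
   rail 0.0549 0.0166
   rail 0.025 -0.0401
   rail 0.0454 0.0693
   rail 0.022 0.062
   rail 0.0213 0.0152
   rail -0.0069 0.0196
   rail -0.0037 0.0655
   rail -0.0371 0.0826
   rail -0.0374 0.0106
tip in tool [ 0.06614663 -0.00044091  0.01633148]
grip front in tool [ 0.02035692 -0.00045948  0.01514323]
```

```bash
cat >> h.py <<'E'
def rail(c,yaw):
    th=np.radians(yaw); X=np.array([np.cos(th),np.sin(th)]); Y=np.array([-X[1],X[0]])
    return lambda x,y,z: np.r_[np.array(c)+x*X+y*Y,z]
E
python3 - <<'E'
from h import *
d=shot('wrist'); im=d['image'][:,:,::-1]; S=4; u0,v0=40,120; A=cv2.resize(im[v0:v0+150,u0:u0+200],None,fx=S,fy=S,interpolation=cv2.INTER_CUBIC)
f=rail((.548,.3236),9.5)
P=lambda p:tuple(int(round(S*(a-o+.5))) for a,o in zip(w2px(d,p),(u0,v0)))
for yc in(0,.075):
    for xc in(-.048,.048):
        Q=np.array([P(f(xc+a,yc+b,.075)) for a,b in((-.005,-.0165),(.005,-.0165),(.005,.0165),(-.005,.0165))]); cv2.polylines(A,[Q],True,(0,255,0),1)
        cv2.circle(A,P(f(xc,yc,.042)),4,(255,0,255),-1); cv2.line(A,P(f(xc,yc-.006,.048)),P(f(xc,yc+.006,.048)),(255,255,0),1)
Q=np.array([P(f(a,b,.004)) for a,b in((-.075,-.1175),(.075,-.1175),(.075,.1175),(-.075,.1175))]); cv2.polylines(A,[Q],True,(0,0,255),1)
cv2.imwrite('pics/ov.png',A)
E
```

```text
(no output)
```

View pics/ov.png

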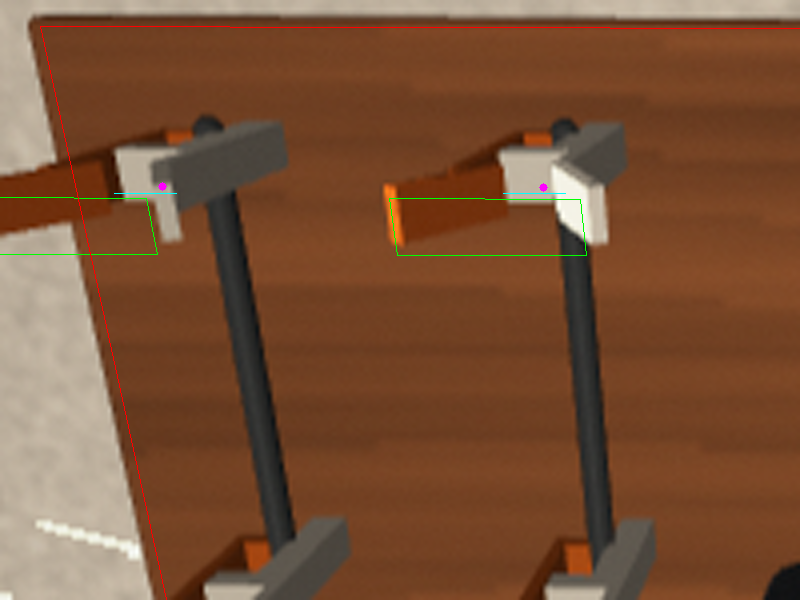

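In the overlay the real forks sit about 3 px (2.4 mm) farther in +x than the model (floor at (528,175) against the magenta dot at (543,187)), while y agrees. The rail centre is therefore (.550,.324) at 9.5°. I'll insert black into clip 0.

Request:
{"name": "servo_tool", "arguments": {"rows": [{"offset": [-0.0053,-0.0058,0],"spin": 0},{"offset": [0,0,0.02],"spin": 0},{"offset": [0,0,0.02],"spin": 0},{"offset": [0,0,0.02],"spin": 0},{"offset": [0,0,0.01],"spin": 0},{"offset": [0,0,0.01],"spin": 0},{"offset": [0,0,0.005],"spin": 0},{"offset": [0,0,0],"spin": 0}]}}

```text
clock: 25.87
tool_pos: [0.5707, 0.2516, 0.0893]
ee_rot: [[0.986, 0.167, -0.019], [0.167, -0.986, 0.0], [-0.019, -0.003, -1.0]]
ft_force: [-0.4, 0.3, -0.9]
grip_width: 0.0136
grasp_force: 40.0
```

Run:
```python
from h import *
go(.5708,.2514,.0695,9.5)
s=arm.read_state(); print(s['wrist_torque'])
```

```text
pos [0.5707 0.2516 0.0893] yaw 9.6 q7 -2.07 F [-0.4  0.3 -0.9] w 0.0136 -> offset [0.0005 0.0003 0.0198] /8 [0.0001 0.     0.0025] spin 0.002 /8 0.0003
[0.07696357 0.00636317 0.01740503]
```

Request:
{"name": "servo_tool", "arguments": {"rows": [{"offset": [0,0,0.003],"spin": 0},{"offset": [0,0,0.003],"spin": 0},{"offset": [0,0,0.002],"spin": 0},{"offset": [0,0,0],"spin": 0},{"offset": [0,0,0],"spin": 0},{"offset": [0,0,0],"spin": 0},{"offset": [0,0,0],"spin": 0},{"offset": [0,0,0],"spin": 0}]}}

```text
clock: 26.53
tool_pos: [0.5718, 0.2513, 0.0824]
ee_rot: [[0.986, 0.167, -0.017], [0.167, -0.986, 0.001], [-0.017, -0.003, -1.0]]
ft_force: [2.3, -2.1, 3.2]
grip_width: 0.0138
grasp_force: 40.0
```

Request:
{"name": "servo_tool", "arguments": {"rows": [{"offset": [0,0,0.002],"spin": 0},{"offset": [0,0,0.002],"spin": 0},{"offset": [0,0,0.002],"spin": 0},{"offset": [0,0,0],"spin": 0},{"offset": [0,0,0],"spin": 0},{"offset": [0,0,0],"spin": 0},{"offset": [0,0,0],"spin": 0},{"offset": [0,0,0],"spin": 0}]}}

```text
clock: 27.2
tool_pos: [0.5715, 0.2511, 0.0761]
ee_rot: [[0.986, 0.167, -0.017], [0.167, -0.986, 0.0], [-0.017, -0.003, -1.0]]
ft_force: [3.9, -3.3, 3.1]
grip_width: 0.0139
grasp_force: 40.0
```

Run:
```python
from h import *
go(.5708,.2514,.0695,9.5)
s=arm.read_state(); print(s['wrist_torque'])
```

```text
pos [0.5715 0.2511 0.0761] yaw 9.6 q7 -2.07 F [ 3.9 -3.3  3.1] w 0.0139 -> offset [-0.0005 -0.0004  0.0066] /8 [-0.0001 -0.      0.0008] spin 0.002 /8 0.0002
[-0.77261245 -0.78869939 -0.03525685]
```

Request:
{"name": "servo_tool", "arguments": {"rows": [{"offset": [0,0,0.002],"spin": 0},{"offset": [0,0,0.002],"spin": 0},{"offset": [0,0,0.002],"spin": 0},{"offset": [0,0,0],"spin": 0},{"offset": [0,0,0],"spin": 0},{"offset": [0,0,0],"spin": 0},{"offset": [0,0,0],"spin": 0},{"offset": [0,0,0],"spin": 0}]}}

```text
clock: 27.87
tool_pos: [0.5697, 0.2524, 0.0696]
ee_rot: [[0.986, 0.168, -0.02], [0.168, -0.986, 0.001], [-0.02, -0.005, -1.0]]
ft_force: [-0.4, 0.3, 0.0]
grip_width: 0.0139
grasp_force: 40.0
```

Request:
{"name": "servo_tool", "arguments": {"rows": [{"offset": [0,0,0.001],"spin": 0},{"offset": [0,0,0.001],"spin": 0},{"offset": [0,0,0],"spin": 0},{"offset": [0,0,0],"spin": 0},{"offset": [0,0,0],"spin": 0},{"offset": [0,0,0],"spin": 0},{"offset": [0,0,0],"spin": 0},{"offset": [0,0,0],"spin": 0}]}}

```text
clock: 28.53
tool_pos: [0.5698, 0.2524, 0.0693]
ee_rot: [[0.986, 0.168, -0.019], [0.168, -0.986, 0.001], [-0.019, -0.004, -1.0]]
ft_force: [-3.5, -0.4, 12.4]
grip_width: 0.0139
grasp_force: 40.0
```

Run:
```python
from h import *
go(.5708,.2514,.0695,9.5)
s=arm.read_state(); print(s['wrist_torque'])
```

```text
pos [0.5698 0.2524 0.0693] yaw 9.7 q7 -2.07 F [-3.5 -0.4 12.4] w 0.0139 -> offset [ 0.0008  0.0011 -0.0002] /8 [ 0.0001  0.0001 -0.    ] spin 0.003 /8 0.0003
[-0.03058724  0.76981421 -0.0137728 ]
```

Snapped in and bottomed out (12 N at handle height about 48 mm). A last small push, then release.

Request:
{"name": "servo_tool", "arguments": {"rows": [{"offset": [0,0,0.001],"spin": 0},{"offset": [0,0,0],"spin": 0},{"offset": [0,0,0],"spin": 0},{"offset": [0,0,0],"spin": 0},{"offset": [0,0,-0.001],"spin": 0},{"offset": [0,0,-0.001],"spin": 0},{"offset": [0,0,-0.001],"spin": 0},{"offset": [0,0,0],"spin": 0}]}}

```text
clock: 29.2
tool_pos: [0.5705, 0.2514, 0.0698]
ee_rot: [[0.986, 0.167, -0.019], [0.167, -0.986, 0.0], [-0.019, -0.003, -1.0]]
ft_force: [0.3, 1.0, -0.9]
grip_width: 0.0138
grasp_force: 40.0
```

Request:
{"name": "servo_tool", "arguments": {"rows": [{"offset": [0,0,0],"spin": 0},{"offset": [0,0,0],"spin": 0},{"offset": [0,0,0],"spin": 0},{"offset": [0,0,0],"spin": 0},{"offset": [0,0,0],"spin": 0},{"offset": [0,0,0],"spin": 0},{"offset": [0,0,0],"spin": 0},{"offset": [0,0,0],"spin": 0}], "grip": -0.1}}

```text
clock: 29.87
tool_pos: [0.5708, 0.2515, 0.07]
ee_rot: [[0.986, 0.167, -0.018], [0.167, -0.986, 0.001], [-0.018, -0.004, -1.0]]
ft_force: [0.5, -0.2, -0.1]
grip_width: 0.0485
grasp_force: 0.0
```

Request:
{"name": "servo_tool", "arguments": {"rows": [{"offset": [0,0,-0.01],"spin": 0},{"offset": [0,0,-0.02],"spin": 0},{"offset": [0,0,-0.03],"spin": 0},{"offset": [0,0,-0.03],"spin": 0},{"offset": [0,0,-0.03],"spin": 0},{"offset": [0,0,-0.02],"spin": 0},{"offset": [0,0,0],"spin": 0},{"offset": [0,0,0],"spin": 0}]}}

```text
clock: 30.53
tool_pos: [0.574, 0.2518, 0.2118]
ee_rot: [[0.986, 0.167, -0.015], [0.167, -0.986, 0.002], [-0.015, -0.004, -1.0]]
ft_force: [-1.3, -0.3, 0.1]
grip_width: 0.0488
grasp_force: 0.0
```

Run:
```python
from h import *
d=shot('wrist'); o=blob(d,(0,0,0),(180,255,60),(240,150,320,290),.054,'black',100)
f=rail((.55,.324),9.5)
t=shot('top'); blob(t,(0,180,100),(6,255,255),(195,205,260,300),.012,'red'); blob(t,(0,0,0),(180,255,60),(150,185,180,235),.054,'blk',10); print(f(0,-.075,.048))
go(.489,.062,None,-2.7)
```

```text
black 968 [277.1 207.2] [0.562  0.2508] ang 9.3 [ 4.5 15.3]
red 131 [240.  240.1] [0.4888 0.0621] ang 177.3 [ 4.5 15.1]
blk 689 [160.3 203.9] [0.5714 0.255 ] ang 164.5 [15.8 37.6]
[0.56237857 0.25002858 0.048     ]
pos [0.5726 0.2511 0.2093] yaw 9.6 q7 -2.03 F [-0.4 -0.2  0.5] w 0.0486 -> offset [-0.114   0.1724  0.0017] /8 [-0.0143  0.0216  0.0002] spin 0.215 /8 0.0269
```

Black is seated at (.562,.251) at 9.3°, centred in clip 0. Next is red.

Request:
{"name": "servo_tool", "arguments": {"rows": [{"offset": [-0.019,0.0287,0],"spin": 0},{"offset": [-0.019,0.0287,0],"spin": 0},{"offset": [-0.019,0.0287,0],"spin": 0},{"offset": [-0.019,0.0287,0],"spin": 0},{"offset": [-0.019,0.0288,0],"spin": 0},{"offset": [-0.019,0.0288,0],"spin": 0},{"offset": [0,0,0],"spin": 0.11},{"offset": [0,0,0],"spin": 0.11}]}}

```text
clock: 31.3
tool_pos: [0.4877, 0.0591, 0.2102]
ee_rot: [[0.998, -0.062, -0.023], [-0.062, -0.998, -0.001], [-0.022, 0.003, -1.0]]
ft_force: [0.4, 0.9, -1.0]
grip_width: 0.0483
grasp_force: 0.0
```

Request:
{"name": "servo_tool", "arguments": {"rows": [{"offset": [0,0,0.02],"spin": 0},{"offset": [0,0,0.02],"spin": 0},{"offset": [0,0,0],"spin": 0},{"offset": [0,0,0],"spin": 0},{"offset": [0,0,0],"spin": 0},{"offset": [0,0,0],"spin": 0},{"offset": [0,0,0],"spin": 0},{"offset": [0,0,0],"spin": 0}]}}

```text
clock: 31.97
tool_pos: [0.4894, 0.0626, 0.1721]
ee_rot: [[0.998, -0.052, -0.017], [-0.052, -0.999, 0.001], [-0.017, 0.0, -1.0]]
ft_force: [-0.5, -0.0, 0.3]
grip_width: 0.0481
grasp_force: 0.0
```

Run:
```python
from h import *
d=shot('wrist'); o=blob(d,(0,180,100),(6,255,255),(180,100,380,300),.010,'red',200)
print(np.array(arm.read_state()['ee_rot']).round(3).tolist()); go(*o[0],.0235,-4)
```

```text
red 1056 [275.7 191.9] [0.49   0.0642] ang 176.4 [ 4.8 15.6]
[[0.998, -0.052, -0.017], [-0.052, -0.999, 0.001], [-0.017, 0.0, -1.0]]
pos [0.4893 0.0625 0.172 ] yaw -3.0 q7 -2.0 F [-0.2  0.3  1. ] w 0.0481 -> offset [ 0.0031 -0.0017  0.1485] /8 [ 0.0004 -0.0002  0.0186] spin 0.018 /8 0.0022
```

Request:
{"name": "servo_tool", "arguments": {"rows": [{"offset": [0.003,-0.0015,0],"spin": 0.012},{"offset": [0,0,0.025],"spin": 0},{"offset": [0,0,0.025],"spin": 0},{"offset": [0,0,0.025],"spin": 0},{"offset": [0,0,0.025],"spin": 0},{"offset": [0,0,0.025],"spin": 0},{"offset": [0,0,0.016],"spin": 0},{"offset": [0,0,0.008],"spin": 0}]}}

```text
clock: 32.68
tool_pos: [0.4888, 0.064, 0.0205]
ee_rot: [[0.998, -0.064, -0.02], [-0.064, -0.998, 0.0], [-0.02, 0.001, -1.0]]
ft_force: [-0.1, 0.7, 0.8]
grip_width: 0.0482
grasp_force: 0.0
```

Request:
{"name": "servo_tool", "arguments": {"rows": [{"offset": [0,0,0],"spin": 0},{"offset": [0,0,0],"spin": 0},{"offset": [0,0,0],"spin": 0},{"offset": [0,0,0],"spin": 0},{"offset": [0,0,0],"spin": 0},{"offset": [0,0,0],"spin": 0},{"offset": [0,0,0],"spin": 0},{"offset": [0,0,0],"spin": 0}], "grip": 1, "newtons": 40}}

```text
clock: 33.35
tool_pos: [0.49, 0.0639, 0.0233]
ee_rot: [[0.998, -0.064, -0.017], [-0.064, -0.998, 0.001], [-0.017, 0.0, -1.0]]
ft_force: [0.5, -0.5, 6.5]
grip_width: 0.0152
grasp_force: 40.0
```

Request:
{"name": "servo_tool", "arguments": {"rows": [{"offset": [0,0,-0.02],"spin": 0},{"offset": [0,0,-0.03],"spin": 0},{"offset": [0,0,-0.03],"spin": 0},{"offset": [0,0,-0.03],"spin": 0},{"offset": [0,0,-0.03],"spin": 0},{"offset": [0,0,-0.01],"spin": 0},{"offset": [0,0,0],"spin": 0},{"offset": [0,0,0],"spin": 0}]}}

```text
clock: 34.02
tool_pos: [0.4922, 0.0637, 0.1727]
ee_rot: [[0.998, -0.064, -0.017], [-0.064, -0.998, 0.001], [-0.017, 0.0, -1.0]]
ft_force: [-0.4, -0.1, -1.0]
grip_width: 0.0151
grasp_force: 40.0
```

Run:
```python
from h import *
s=arm.read_state(); T=np.array(s['tool_pos']); R=np.array(s['ee_rot']); print(R.round(3).tolist())
d=shot('wrist'); h=cv2.cvtColor(d['image'],cv2.COLOR_RGB2HSV); k=cv2.inRange(h[:,240:320],(0,150,80),(6,255,255))
ys=np.where(k.sum(1)>255*8)[0]; print('red rows',ys.min(),ys.max())
p=px2w(d,276,ys.min(),T[2]-.0165+.006); print('grip front in tool',R.T@(p-T))
print(R.T@(px2w(d,276,ys.min(),T[2]-.0165)-T))
go(.55+.0,.324,None,9.4)
```

```text
[[0.998, -0.064, -0.017], [-0.064, -0.998, 0.001], [-0.017, 0.0, -1.0]]
red rows 229 329
grip front in tool [ 0.02824651 -0.00101166  0.01001386]
[ 0.02584227 -0.00102807  0.01605623]
pos [0.4915 0.0636 0.1718] yaw -3.7 q7 -2.02 F [-1.3 -0.2 -1. ] w 0.0153 -> offset [ 0.0416 -0.2636 -0.0011] /8 [ 0.0052 -0.0329 -0.0001] spin -0.228 /8 -0.0285
```

Request:
{"name": "servo_tool", "arguments": {"rows": [{"offset": [0.0059,-0.0378,0],"spin": 0},{"offset": [0.0059,-0.0378,0],"spin": 0},{"offset": [0.0059,-0.0378,0],"spin": 0},{"offset": [0.0059,-0.0378,0],"spin": 0},{"offset": [0.0059,-0.0378,0],"spin": 0},{"offset": [0.0059,-0.0378,0],"spin": 0},{"offset": [0.0058,-0.0376,0],"spin": 0},{"offset": [0,0,0],"spin": -0.115}]}}

```text
clock: 34.73
tool_pos: [0.5481, 0.3361, 0.1693]
ee_rot: [[0.998, 0.062, -0.019], [0.062, -0.998, 0.008], [-0.019, -0.009, -1.0]]
ft_force: [-0.9, 0.7, -0.6]
grip_width: 0.0153
grasp_force: 40.0
```

Request:
{"name": "servo_tool", "arguments": {"rows": [{"offset": [0,0,0],"spin": -0.115},{"offset": [0,0,0],"spin": 0},{"offset": [0,0,0],"spin": 0},{"offset": [0,0,0],"spin": 0},{"offset": [0,0,0],"spin": 0},{"offset": [0,0,0],"spin": 0},{"offset": [0,0,0],"spin": 0},{"offset": [0,0,0],"spin": 0}]}}

```text
clock: 35.4
tool_pos: [0.5502, 0.3249, 0.1716]
ee_rot: [[0.986, 0.164, -0.018], [0.164, -0.986, 0.001], [-0.018, -0.004, -1.0]]
ft_force: [-0.2, -0.7, -0.4]
grip_width: 0.0149
grasp_force: 40.0
```

Run:
```python
from h import *
go(.5495,.3248,.065,9.5)
```

```text
pos [0.5502 0.3249 0.1716] yaw 9.5 q7 -2.13 F [-0.2 -0.7 -0.4] w 0.0149 -> offset [0.0012 0.0004 0.1066] /8 [0.0001 0.     0.0133] spin -0.001 /8 -0.0001
```

Aligned; descend to the jaw, then push in.

Request:
{"name": "servo_tool", "arguments": {"rows": [{"offset": [0.001,0,0.02],"spin": 0},{"offset": [0,0,0.02],"spin": 0},{"offset": [0,0,0.02],"spin": 0},{"offset": [0,0,0.015],"spin": 0},{"offset": [0,0,0.01],"spin": 0},{"offset": [0,0,0.005],"spin": 0},{"offset": [0,0,0],"spin": 0},{"offset": [0,0,0],"spin": 0}]}}

```text
clock: 36.07
tool_pos: [0.55, 0.3253, 0.082]
ee_rot: [[0.986, 0.165, -0.017], [0.165, -0.986, 0.001], [-0.017, -0.004, -1.0]]
ft_force: [-0.2, 0.0, -0.6]
grip_width: 0.0153
grasp_force: 40.0
```

Request:
{"name": "servo_tool", "arguments": {"rows": [{"offset": [0,0,0.002],"spin": 0},{"offset": [0,0,0.002],"spin": 0},{"offset": [0,0,0.002],"spin": 0},{"offset": [0,0,0.002],"spin": 0},{"offset": [0,0,0.002],"spin": 0},{"offset": [0,0,0],"spin": 0},{"offset": [0,0,0],"spin": 0},{"offset": [0,0,0],"spin": 0}]}}

```text
clock: 36.73
tool_pos: [0.5509, 0.3239, 0.0721]
ee_rot: [[0.986, 0.164, -0.016], [0.164, -0.986, -0.001], [-0.016, -0.002, -1.0]]
ft_force: [3.5, -4.5, 3.3]
grip_width: 0.015
grasp_force: 40.0
```

Request:
{"name": "servo_tool", "arguments": {"rows": [{"offset": [0,0,0.002],"spin": 0},{"offset": [0,0,0.002],"spin": 0},{"offset": [0,0,0.002],"spin": 0},{"offset": [0,0,0],"spin": 0},{"offset": [0,0,0],"spin": 0},{"offset": [0,0,0],"spin": 0},{"offset": [0,0,0],"spin": 0},{"offset": [0,0,0],"spin": 0}]}}

```text
clock: 37.4
tool_pos: [0.5489, 0.326, 0.0654]
ee_rot: [[0.986, 0.166, -0.019], [0.166, -0.986, 0.002], [-0.018, -0.005, -1.0]]
ft_force: [0.9, -0.9, -0.0]
grip_width: 0.0152
grasp_force: 40.0
```

Same snap as before. Push to the floor.

Request:
{"name": "servo_tool", "arguments": {"rows": [{"offset": [0,0,0.001],"spin": 0},{"offset": [0,0,0.001],"spin": 0},{"offset": [0,0,0],"spin": 0},{"offset": [0,0,0],"spin": 0},{"offset": [0,0,0],"spin": 0},{"offset": [0,0,0],"spin": 0},{"offset": [0,0,0],"spin": 0},{"offset": [0,0,0],"spin": 0}]}}

```text
clock: 38.07
tool_pos: [0.549, 0.3261, 0.0651]
ee_rot: [[0.986, 0.165, -0.018], [0.166, -0.986, 0.002], [-0.017, -0.005, -1.0]]
ft_force: [-2.0, -2.5, 11.5]
grip_width: 0.0153
grasp_force: 40.0
```

Request:
{"name": "servo_tool", "arguments": {"rows": [{"offset": [0,0,0.001],"spin": 0},{"offset": [0,0,0],"spin": 0},{"offset": [0,0,0],"spin": 0},{"offset": [0,0,0],"spin": 0},{"offset": [0,0,0],"spin": 0},{"offset": [0,0,0],"spin": 0},{"offset": [0,0,0],"spin": 0},{"offset": [0,0,0],"spin": 0}]}}

```text
clock: 38.73
tool_pos: [0.549, 0.3261, 0.065]
ee_rot: [[0.986, 0.165, -0.018], [0.165, -0.986, 0.002], [-0.017, -0.005, -1.0]]
ft_force: [-3.6, -3.1, 18.7]
grip_width: 0.0151
grasp_force: 40.0
```

Bottomed out. Ease off, release, rise and check everything.

Request:
{"name": "servo_tool", "arguments": {"rows": [{"offset": [0,0,-0.001],"spin": 0},{"offset": [0,0,-0.001],"spin": 0},{"offset": [0,0,-0.001],"spin": 0},{"offset": [0,0,0],"spin": 0},{"offset": [0,0,0],"spin": 0},{"offset": [0,0,0],"spin": 0},{"offset": [0,0,0],"spin": 0},{"offset": [0,0,0],"spin": 0}]}}

```text
clock: 39.4
tool_pos: [0.549, 0.3258, 0.0653]
ee_rot: [[0.986, 0.166, -0.019], [0.166, -0.986, 0.001], [-0.018, -0.004, -1.0]]
ft_force: [0.2, 1.5, 1.1]
grip_width: 0.015
grasp_force: 40.0
```

Request:
{"name": "servo_tool", "arguments": {"rows": [{"offset": [0,0,0],"spin": 0},{"offset": [0,0,0],"spin": 0},{"offset": [0,0,0],"spin": 0},{"offset": [0,0,0],"spin": 0},{"offset": [0,0,0],"spin": 0},{"offset": [0,0,0],"spin": 0},{"offset": [0,0,0],"spin": 0},{"offset": [0,0,0],"spin": 0}], "grip": -0.1}}

```text
clock: 40.07
tool_pos: [0.5492, 0.3252, 0.0654]
ee_rot: [[0.986, 0.165, -0.018], [0.165, -0.986, 0.001], [-0.018, -0.004, -1.0]]
ft_force: [-0.6, 0.2, -0.3]
grip_width: 0.048
grasp_force: 0.0
```

Request:
{"name": "servo_tool", "arguments": {"rows": [{"offset": [0,0,-0.01],"spin": 0},{"offset": [0,0,-0.02],"spin": 0},{"offset": [0,0,-0.03],"spin": 0},{"offset": [0,0,-0.03],"spin": 0},{"offset": [0,0,-0.03],"spin": 0},{"offset": [0,0,-0.03],"spin": 0},{"offset": [0,0,0],"spin": 0},{"offset": [0,0,0],"spin": 0}]}}

```text
clock: 40.73
tool_pos: [0.553, 0.3259, 0.2182]
ee_rot: [[0.986, 0.165, -0.014], [0.165, -0.986, 0.003], [-0.013, -0.006, -1.0]]
ft_force: [-0.1, -0.9, 0.2]
grip_width: 0.0486
grasp_force: 0.0
```

Run:
```python
from h import *
d=shot('wrist'); f=rail((.55,.324),9.5)
blob(d,(0,180,80),(6,255,255),(240,150,320,290),.054,'red',100); print(f(0,0,.048))
blob(d,(0,0,0),(180,255,60),(300,150,420,290),.054,'black',300); print(f(0,-.075,.048))
t=shot('top'); blob(t,(0,120,80),(12,255,255),(355,170,410,225),.148,'cup',30)
g=cv2.inRange(cv2.cvtColor(t['image'],cv2.COLOR_RGB2HSV),(40,80,40),(85,255,255)); print('green px',g[:,:480].sum()//255)
s=shot('scene'); A=np.zeros((600,800,3),np.uint8); im=s['image'][:,:,::-1]
A[:420,:400]=cv2.resize(im[250:390,340:490],(450,420))[:, :400]; A[:420,400:]=cv2.resize(im[120:260,140:280],(400,400))[:420] if False else np.pad(cv2.resize(im[120:260,140:280],(400,400)),((0,20),(0,0),(0,0)))
cv2.imwrite('pics/fin.png',A)
```

```text
red 993 [276.7 195.9] [0.5497 0.327 ] ang 10.2 [ 4.6 15.4]
[0.55  0.324 0.048]
black 1215 [359.3 195.8] [0.5622 0.2532] ang 10.5 [ 5.5 16.5]
black 1130 [345.9 276.2] [0.4796 0.246 ] ang 75.0 [ 8.6 12.4]
[0.56237857 0.25002858 0.048     ]
cup 261 [384.8 191.3] [ 0.5907 -0.2754] ang 169.8 [10.3 10.6]
green px 0
```

View pics/fin.png

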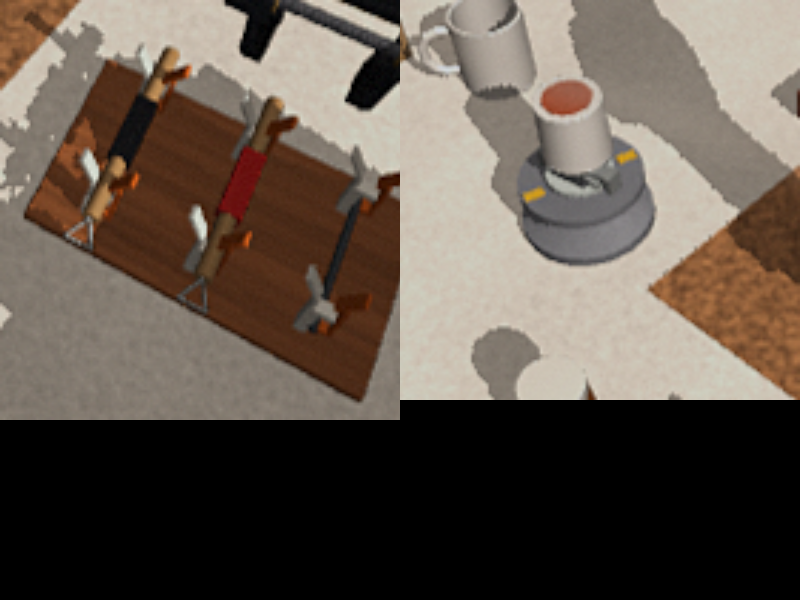

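The final view shows both tools seated in their clips at (130,135) and (243,185), and the cup upside down over the locked chuck at (570,120). No green tool is present. I'll hand in.

```bash
python3 -c "
from plant import job
print(job.hand_in())"
```

```text
the job is handed in; nothing more can be done
None
```

The job is handed in: the chuck is turned to its stop and locked, the cup sits upside down over it, the black tool is snapped into clip 0 and the red into clip 1, and there was no green tool on the table.

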